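Fetch the boxed-in sample jar for weighing

TASK

The squat sample jar at the back of the spill tray is boxed in by the large round bottle, the square bottle and the conical flask: stand all three on the rubber mat, leaving the jar where it is until they are out of the way. Then set the jar down in the middle of the balance pan, and after that put the three back in the tray, each on the very spot where it stood at the start. Keep everything upright, and leave the small beaker and the small bottle in the front corners of the tray undisturbed.

Things in the scene. Friction and masses are not known exactly. Their poses are not given: they have to be found in the camera images.
- jar: The thing to fetch: squat round glass jar with a ribbed white screw lid, 48 mm in diameter and 46 mm high, straight-sided (the lid, from 32 to 46 mm up, is as wide as the body), 0.09 kg. It stands at the back (far from the robot) of the tray between the three vessels. Origin: centre of its underside; z up. 
- round_bottle: Large round amber glass bottle, 70 mm in diameter up to 83 mm, then shoulders and a 40 mm neck; ribbed blue screw cap 54 mm in diameter over the ribs from 117 mm to its flat top at 143 mm. About 0.3 to 0.5 kg. Can be held by the cap. Origin: centre of its underside; z up. 
- square_bottle: White plastic bottle with square body 64 x 64 mm (rounded edges, faces along its x and y) up to 104 mm, 38 mm neck, and ribbed white round screw cap 44 mm in diameter from 124 mm to its flat top at 150 mm. About 0.2 to 0.4 kg. Can be held by the cap. Origin: centre of its underside; z up. 
- flask: Clear glass conical flask: foot 84 mm in diameter, cone narrowing to a straight neck 34 mm in diameter between 98 and 136 mm up, rim bead 39 mm in diameter from 139 to 145 mm, and a fixed black stopper 30 mm in diameter above it, top at 162 mm. About 0.2 to 0.3 kg. Can be held by the neck. Origin: centre of its underside; z up. 
- tray: Fixed grey plastic spill tray, 208 (x) x 308 (y) mm plus an 8 mm lip, walls 25 mm high, floor 4 mm above the bench, -x side to the robot. On its floor the jar stands about 35 mm behind (+x) the centre, one of the three vessels on each side of it (about 74 mm along y) and one in front (about 77 mm), in any order, small things in the front corners. Origin: centre of its underside, on the bench.
- mat: Side area: fixed black rubber mat, 300 (its x) x 180 (its y) x 3 mm, lying on the bench to the left or right of the tray, the balance being on the other side. Origin: centre of its underside; axes along its edges.
- balance: Fixed precision balance with a round flat steel pan 120 mm in diameter, pan top 72 mm above the bench. Origin: on the bench exactly below the centre of the pan. Housing 190 mm wide (y), from 160 mm in front of (-x) to 82 mm behind the pan's centre, 54 mm high under the pan; display and keys on the -x side, towards the robot.
- small_beaker: Leave alone: small open glass beaker, 50 mm in diameter, 70 mm high, in one front corner of the tray. Origin: centre of its underside; z up. 
- small_bottle: Leave alone: small round amber bottle with a blue cap, 46 mm in diameter, 78 mm high, in the other front corner of the tray. Origin: centre of its underside; z up. 
Things that resemble listed ones, but are neither listed nor needed, are in the scene too. Leave any green, purple or turquoise look-alike of the square_bottle alone.

How it is judged:
By the outcome, as a careful person would: the job done as asked, in the order asked, and still so for the second after the job is handed in, with the robot touching nothing.
It also fails if it takes over 136 s, if anything falls off the work surface, if the arm or the gripper's body presses on something with over 40 N, if the wrist force passes 120 N, or if a joint passes its speed limit or range.

ROBOT

A 7-joint arm with a two-finger parallel gripper is mounted at the origin on the work surface. World frame = base frame: x ahead of the robot, y to its left, z up, the work surface at z = 0. Lengths are in mm, angles in degrees, forces in N, time in s.
With the tool pointing down it reaches from about 400 to 850 mm from the base axis. Payload 4.5 kg.
Tool frame: the origin (TCP) lies between the finger pads; the fingertips stand 25 mm ahead of it and the grasp point (between the pads) lies 6 mm ahead of it; z points along the fingers, x is the direction in which the jaws open and shut, and the axes are right-handed (so a half turn about z gives the same grasp; the last joint's range is limited). The gripper opens to 88 mm and grips with 3 to 60 N. Pads are 18 mm wide; open, the fingers measure 123 mm over their backs; the gripper's body (75 mm by 187 mm) begins 45 mm behind the grasp point.
Start: joints at [69.145, 39.483, -11.15, 89.685, 9.013, 51.709, -12.324], TCP at [242.149, -576.208, 263.743] pointing down, gripper open.
Joint ranges: [-172.22, 172.22], [-26.19, 119.32], [-84.43, 86.54], [7.71, 146.69], [-57.33, 237.33], [2.42, 119.75], [-152.13, 152.13]. Speed limits (degrees/s): [147.25, 147.25, 180, 180, 180, 180, 180].

INTERFACE

Orientations are given as [roll, pitch, yaw] about the fixed x, y, z axes, in that order (R = Rz(yaw) Ry(pitch) Rx(roll)).
In Python, from cell import env, eyes gives the robot as it stands.
- The arm moves only by the shell command python3 -m jog 'ROWS'. ROWS is JSON, a list of rows, each a list of 7 numbers: the finger opening in cm, from 0 to 8.81, then the shift along the tool's x, y, z in cm, then the turn, a rotation vector about the tool's x, y, z in degrees. A call has 1 to 12 rows; each row shifts and turns the pose as measured when the row begins, along the tool's axes as they then stand; what a row does not reach is not made up. A row lasts 1/12 s, in which the tool goes at most 41.7 mm and 7.16 degrees, less where a joint would pass 70% of its speed; a pose out of reach is approached as far as the arm can. A call is refused whole if a number of a shift passes 4.17 or a number of a turn 7.16, either way. A call with a gripper value outside its range is refused whole. The fingers move at their own pace and stop on an object; the grip force is fixed at half the most. Time passes only in rows, so rows that do not move let the fingers close. It gives the time, the measured TCP pose, the force and the opening at its end, in the units of the state.
- env.state(): the state, without advancing time (a new reading comes with each control period).
- eyes.capture(name): name is "side" or "top"; returns a dict with "img" (480x640x3 uint8, red, green, blue), "intrinsics" (3x3 intrinsics, pixels), "T" (4x4, takes a point from camera to world coordinates). Camera axes: x right, y up, looking along -z (the intrinsics and any distortion apply to the point x, -y, -z); pixel columns grow to the right and rows downward; lengths in mm; the calibration is good to about 2 mm. A picture is of the moment at which its call begins. There is no depth.
- env.finish_job(): hands the job in, once; it reports no verdict.
The state is a dict: "t": time; "qpos": joint angles; "qvel": joint speeds; "joint_efforts": joint torques, N m; "eef_pos": TCP position; "ee_rot": TCP orientation; "force": force on the tool from outside, world axes, zero at the start; "ft_torque": the same for the moment, N m; "grip_width": finger opening in mm.
Only numpy, scipy, OpenCV 4.12 (cv2) and the standard library are available. Lean on these libraries where they do the work, as an engineer would, in place of code of your own. Each camera call takes 0.05 s, during which the arm holds its last target.

## Working session

There is one attempt and no reset: what is moved stays moved. The work goes in short steps, Python scripts to look and compute and a shell command to move; the robot and the scene stay as the last step left them, time stands still between calls to the robot, and variables do not carry over. Pictures are saved under pics/ and viewed, and the job is handed in when it is done.

```bash
ls; mkdir -p pics; cat > h.py <<'E'
import numpy as np, cv2
from cell import env, eyes
def ray(c,u,v):
    K=np.array(c["intrinsics"]);T=np.array(c["T"])
    d=np.array([(u-K[0,2])/K[0,0],-(v-K[1,2])/K[1,1],-1.0])
    return T[:3,3],T[:3,:3]@d
def onplane(c,u,v,z):
    o,d=ray(c,u,v);return (o+d*(z-o[2])/d[2])[:2]
def proj(c,p):
    K=np.array(c["intrinsics"]);T=np.array(c["T"])
    q=T[:3,:3].T@(np.array(p,float)-T[:3,3]);return np.array([K[0,0]*q[0]/-q[2]+K[0,2],K[1,1]*-q[1]/-q[2]+K[1,2]])
E
python3 - <<'E'
from h import *
import pickle
print(env.state())
for n in("top","side"):
    c=eyes.capture(n);cv2.imwrite(f"pics/{n}0.png",c["img"][:,:,::-1]);print({k:(v if k!="img" else 0) for k,v in c.items()})
    pickle.dump(c,open(f"{n}0.pkl","wb"))
E
```

```text
pics
{'t': 0.0, 'qpos': array([ 69.14475888,  39.53356702, -11.14439959,  89.74506712,
         9.01198911,  51.70798205, -12.32399242]), 'qvel': array([ 0.00643642, -0.1198844 ,  0.03228153, -0.02755606, -0.09359493,
        0.06346249, -0.01575776]), 'joint_efforts': array([-2.15101095e-04, -5.27557576e+01, -1.26623657e+00, -1.53426576e+01,
       -5.24637045e-02,  6.66574168e-03,  1.80573929e-04]), 'eef_pos': array([ 241.84589038, -575.67848745,  262.90469834]), 'ee_rot': array([ 1.79992834e+02,  1.04599720e-01, -6.72037098e+01]), 'force': array([-0.49109768,  0.53676014, -0.291174  ]), 'ft_torque': array([ 0.00869677,  0.03304023, -0.0304821 ]), 'grip_width': 88.20822062715033}
{'img': 0, 'intrinsics': array([[534.58730091,   0.        , 329.3032576 ],
       [  0.        , 534.58730091, 245.96035824],
       [  0.        ,   0.        ,   1.        ]]), 'T': array([[-1.22607884e-02,  9.90841285e-01, -1.34473869e-01,
         4.44670652e+02],
       [-9.99903667e-01, -1.30241829e-02, -4.79863325e-03,
        -7.46247944e+00],
       [-6.50609620e-03,  1.34402080e-01,  9.90905521e-01,
         1.20281299e+03],
       [ 0.00000000e+00,  0.00000000e+00,  0.00000000e+00,
         1.00000000e+00]])}
{'img': 0, 'intrinsics': array([[523.95016405,   0.        , 311.16518156],
       [  0.        , 523.95016405, 233.53783362],
       [  0.        ,   0.        ,   1.        ]]), 'T': array([[ 9.97237095e-01,  5.82447302e-02, -4.61056092e-02,
         5.26959242e+02],
       [-7.25229244e-02,  6.29008467e-01, -7.74008251e-01,
        -9.32903492e+02],
       [-1.60810831e-02,  7.75213454e-01,  6.31494655e-01,
         7.76994229e+02],
       [ 0.00000000e+00,  0.00000000e+00,  0.00000000e+00,
         1.00000000e+00]])}
```

View pics/top0.png

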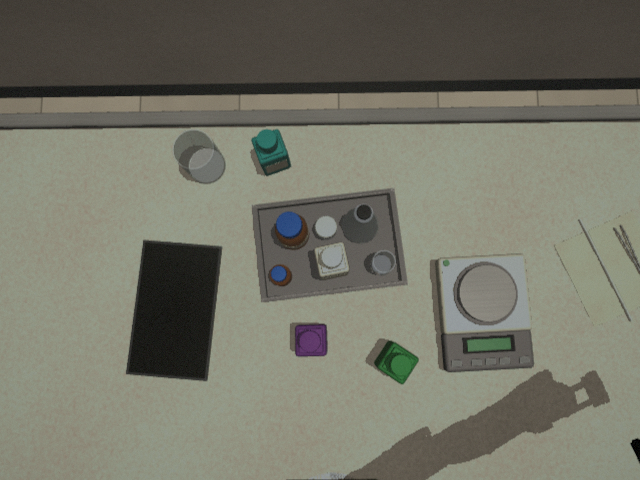

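View pics/side0.png

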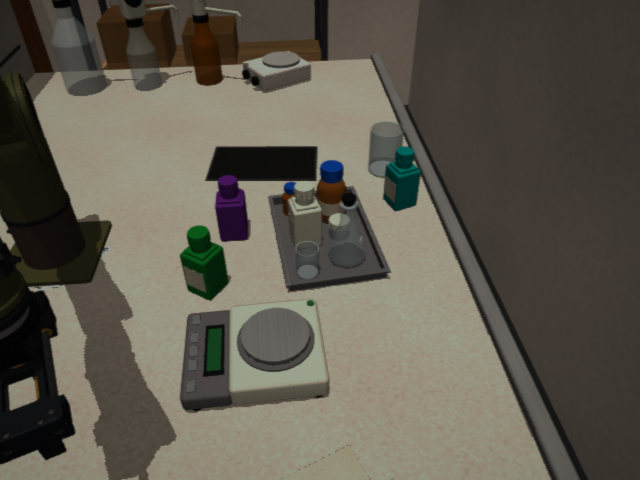

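Top view: up is +x, left is +y. Candidates (top pixels): jar = white lid at (325,228); other white cap = square bottle (331,258). Blue caps: round bottle (289,223), small bottle (280,273), which must stay. Flask is the dark stopper (363,212). Clear glass to leave alone: small beaker (381,262), large beaker (200,158). Square look-alikes: teal (268,145), purple (311,340), green (400,363). By the description these choices are clear. Next is a close crop to check.

```bash
python3 - <<'E'
from h import *
a=cv2.imread("pics/top0.png")[180:310,245:415];b=cv2.imread("pics/side0.png")[145:295,255:395]
cv2.imwrite("pics/tc.png",cv2.resize(a,None,fx=4.6,fy=4.6,interpolation=cv2.INTER_CUBIC));cv2.imwrite("pics/sc.png",cv2.resize(b,None,fx=4,fy=4,interpolation=cv2.INTER_CUBIC))
E
```

```text
(no output)
```

View pics/tc.png

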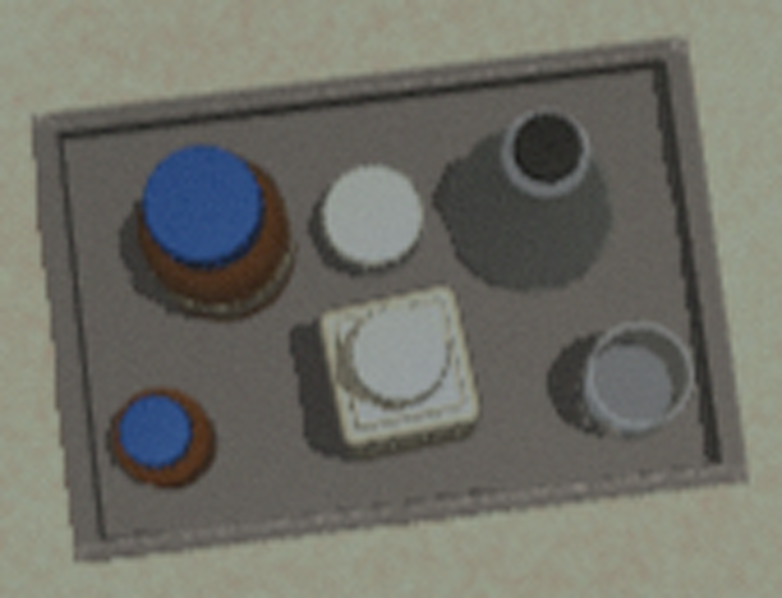

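View pics/sc.png

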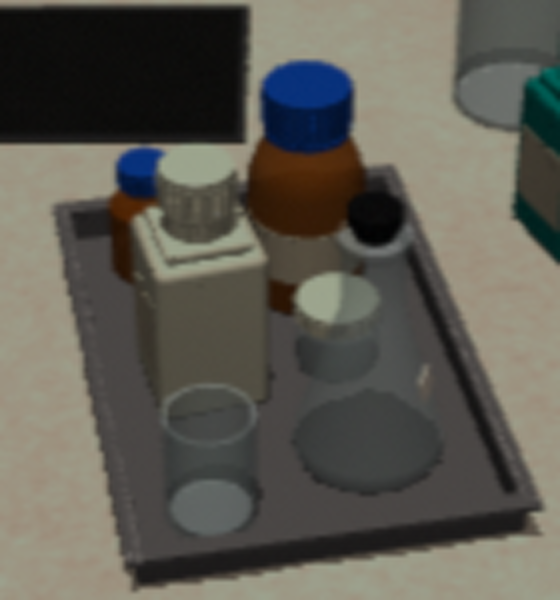

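```bash
python3 - <<'E'
from h import *
import pickle
T=pickle.load(open("top0.pkl","rb"));S=pickle.load(open("side0.pkl","rb"))
def comp(c,m,box,name,z):
    x0,y0,x1,y1=box;mm=np.zeros_like(m);mm[y0:y1,x0:x1]=m[y0:y1,x0:x1]
    cs,_=cv2.findContours(mm.astype(np.uint8),cv2.RETR_EXTERNAL,cv2.CHAIN_APPROX_NONE)
    k=max(cs,key=cv2.contourArea);e=cv2.fitEllipse(cv2.convexHull(k));p=onplane(c,*e[0],z)
    print(name,"area",cv2.contourArea(k),np.round(e[0],1),np.round(e[1],1),"->",np.round(p,1))
    return k
def ch(c):
    h=cv2.cvtColor(c["img"],cv2.COLOR_RGB2HSV).astype(int);return h[...,0],h[...,1],h[...,2]
H,s,V=ch(T)
blue=(H>100)&(H<130)&(s>120)
comp(T,blue,(265,200,310,250),"round",134)
comp(T,blue,(265,258,300,295),"smallb",72)
white=(V>150)&(s<60)
comp(T,white,(308,212,342,241),"jar",43)
comp(T,(V>165)&(s<60),(315,240,347,270),"sqcap",141)
comp(T,V<60,(350,200,378,222),"stopper",163)
# mat
cs,_=cv2.findContours((V<45)[230:390,115:230].astype(np.uint8).copy(),cv2.RETR_EXTERNAL,cv2.CHAIN_APPROX_SIMPLE)
k=max(cs,key=cv2.contourArea)+np.array([115,230]);r=cv2.minAreaRect(k)
for q in cv2.boxPoints(r): print("mat",q,onplane(T,*q,3).round())
# pan
g=T["img"][240:380,430:540];cv2.imwrite("pics/bal.png",cv2.resize(g[:,:,::-1],None,fx=4,fy=4))
for (u,v) in [(34,118),(686,42),(747,480),(80,558)]: print("tray",onplane(T,u/4.6+245,v/4.6+180,25).round(1))
b=S["img"][295:410,175:335];cv2.imwrite("pics/bals.png",cv2.resize(b[:,:,::-1],None,fx=4,fy=4))
H,s,V=ch(S)
blue=(H>100)&(H<130)&(s>120)
comp(S,blue,(310,150,350,190),"round S",134)
comp(S,V<50,(335,188,360,210),"stop S",160)
E
```

```text
round area 484.5 [288.6 224.4] [25.2 25.9] -> [635.   79.7]
smallb area 157.5 [278.3 273.4] [14.7 15. ] -> [540.8 107. ]
jar area 273.0 [325.5 226.3] [19.1 19.5] -> [645.9   6. ]Traceback (most recent call last):
  File "<stdin>", line 18, in <module>
  File "<stdin>", line 7, in comp
ValueError: max() iterable argument is empty
```

```bash
python3 - <<'E'
from h import *
import pickle
T=pickle.load(open("top0.pkl","rb"));S=pickle.load(open("side0.pkl","rb"))
def comp(c,m,box,name,z):
    x0,y0,x1,y1=box;mm=np.zeros_like(m);mm[y0:y1,x0:x1]=m[y0:y1,x0:x1]
    cs,_=cv2.findContours(mm.astype(np.uint8),cv2.RETR_EXTERNAL,cv2.CHAIN_APPROX_NONE)
    if not cs: print(name,"none");return
    k=max(cs,key=cv2.contourArea);e=cv2.fitEllipse(cv2.convexHull(k));p=onplane(c,*e[0],z)
    print(name,"area",cv2.contourArea(k),np.round(e[0],1),np.round(e[1],1),"->",np.round(p,1))
def ch(c):
    h=cv2.cvtColor(c["img"],cv2.COLOR_RGB2HSV).astype(int);return h[...,0],h[...,1],h[...,2]
H,s,V=ch(T)
print(V[252:268,331],V[258,315:350],s[258,315:350],V[226,312:342])
comp(T,V>120,(308,212,342,241),"jar",43)
I=T["img"].astype(int);wb=I[...,2]
comp(T,(wb>133),(315,240,350,270),"sqcap",148)
comp(T,V<60,(350,200,378,222),"stopper",163)
cs,_=cv2.findContours((V<45)[230:390,115:230].astype(np.uint8).copy(),cv2.RETR_EXTERNAL,cv2.CHAIN_APPROX_SIMPLE)
k=max(cs,key=cv2.contourArea)+np.array([115,230]);r=cv2.minAreaRect(k)
for q in cv2.boxPoints(r): print("mat",q,onplane(T,*q,3).round())
g=T["img"][240:380,430:540];cv2.imwrite("pics/bal.png",cv2.resize(g[:,:,::-1],None,fx=4,fy=4))
for (u,v) in [(34,118),(686,42),(747,480),(80,558)]: print("tray",onplane(T,u/4.6+245,v/4.6+180,25).round(1))
b=S["img"][295:410,175:335];cv2.imwrite("pics/bals.png",cv2.resize(b[:,:,::-1],None,fx=4,fy=4))
H,s,V=ch(S)
blue=(H>100)&(H<130)&(s>120)
comp(S,blue,(310,150,350,190),"round S",134)
comp(S,V<50,(335,188,360,210),"stop S",160)
E
```

```text
[155 154 153 153 155 157 155 155 154 154 155 155 155 154 135 114] [ 69 114 139 106  94 103 121 152 153 156 153 153 155 154 154 155 155 154
 157 155 155 155 153 155 156 155 145 113 149 128 154 137  91  99 100] [30 38 39 38 43 37 21 10 12 13 10 10 12 10 12 10  8  8 10 10 10 10 13  8
 10 10  9 14 26  8 25 35 31 21 26] [ 87  59  71 120 155 151 155 157 156 154 154 158 156 151 156 155 155 155
 155 154 154 154 157 156 141  96  94  95  77  62]
jar area 325.0 [325.6 226.1] [20.8 21.1] -> [646.3   5.7]
sqcap area 418.0 [334.7 255.6] [24.4 35.3] -> [568.3 -12.8]
stopper area 143.0 [363.3 211.9] [13.8 14.4] -> [652.9 -70.5]
mat [127.80411 371.73853] [334. 445.]
mat [142.68991 239.62703] [628. 422.]
mat [218.9332  248.21783] [606. 249.]
mat [204.0474  380.32935] [314. 277.]
tray [698.2 170. ]
tray [ 731.9 -149.5]
tray [ 517.  -172.5]
tray [483.9 146.6]
round S area 399.5 [331.3 171.2] [23.2 24.4] -> [635.8  74.6]
stop S area 181.0 [347.8 197. ] [15.  18.1] -> [654.8 -66.3]
```

```bash
ls pics
```

```text
bal.png
bals.png
sc.png
side0.png
tc.png
top0.png
```

View pics/bal.png

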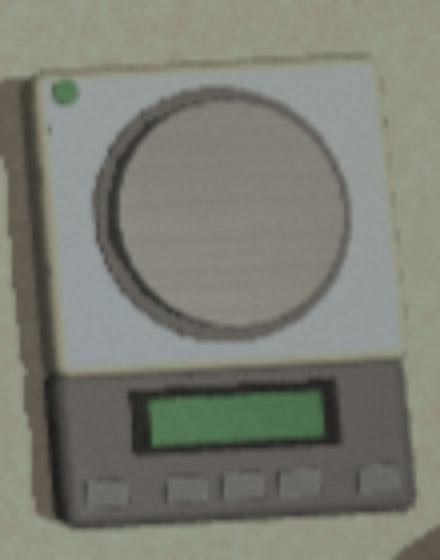

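View pics/bals.png

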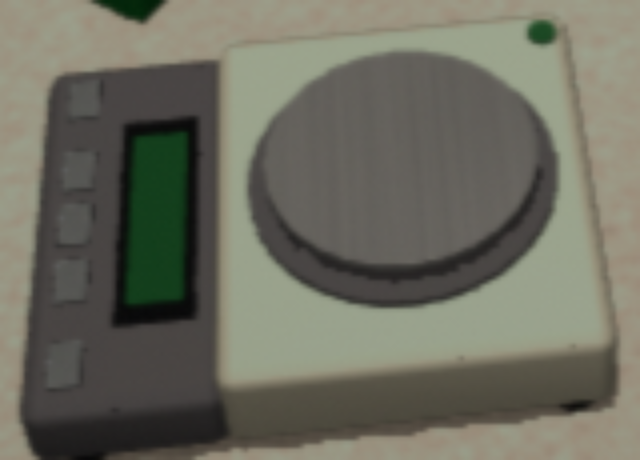

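```bash
python3 - <<'E'
from h import *
import pickle
T=pickle.load(open("top0.pkl","rb"));S=pickle.load(open("side0.pkl","rb"))
def tri(a,b):
    o1,d1=ray(T,*a);o2,d2=ray(S,*b);d1=d1/np.linalg.norm(d1);d2=d2/np.linalg.norm(d2)
    A=np.stack([d1,-d2],1);t=np.linalg.lstsq(A,o2-o1,rcond=None)[0]
    p,q=o1+d1*t[0],o2+d2*t[1];return ((p+q)/2).round(1),np.linalg.norm(p-q).round(1)
print("sq",onplane(T,332.2,256.5,152))
print("pan",onplane(T,488.25,293,72),onplane(S,275.5,335,72),tri((488.25,293),(275.5,335)))
# side crop scale 4, offset (255,145)
print("sq S",onplane(S,255+198/4,145+180/4,154),"round S top",onplane(S,255+307/4,145+92/4,147),"jar S",onplane(S,255+338/4,145+302/4,50),"stop S",onplane(S,255+376/4,145+211/4,166))
g=T["img"][320:400,285:425];cv2.imwrite("pics/gp.png",cv2.resize(g[:,:,::-1],None,fx=5,fy=5))
for n,u,v in [("purple",311,341),("green",400,363),("teal",268,141)]: print(n,onplane(T,u,v,150).round())
E
```

```text
sq [566.15886544  -7.84608751]
pan [ 493.79223225 -335.39772346] [ 497.10260462 -339.35130775] (array([ 495.5, -336.4,   68.3]), np.float64(3.0))
sq S [569.00656564 -23.81186026] round S top [635.93374744  67.53270148] jar S [647.30168782  -1.16092488] stop S [655.64423871 -77.35670055]
purple [402.  35.]
green [ 358. -136.]
teal [806. 120.]
```

```bash
cat >> h.py <<'E'
from scipy.spatial.transform import Rotation as Ro
def go(x,y,zt,yaw=-84):
    s=env.state();R=Ro.from_euler('xyz',s['ee_rot'],degrees=True)
    d=R.inv().apply(np.array([x,y,zt])-s['eef_pos'])/10
    rv=(R.inv()*Ro.from_euler('xyz',[180,0,yaw],degrees=True)).as_rotvec(degrees=True)
    print("tool cm",d.round(2),"turn",rv.round(2),"dist",np.linalg.norm(d).round(1),"t",round(s['t'],2))
E
python3 -c "
from h import *
go(635,80,263)"
```

```text
tool cm [-45.22 -61.65   0.07] turn [ 0.02  0.09 16.8 ] dist 76.5 t 0.1
```

```bash
python3 -m jog '[[8.8,-1,-1.4,0,0,0,4],[8.8,-1.5,-2,0,0,0,4],[8.8,-1.5,-2,0,0,0,4],[8.8,-1.5,-2,0,0,0,4],[8.8,-1.5,-2,0,0,0,0]]'; python3 -c "
from h import *
go(635,80,263)"
```

```text
t: 0.52
eef_pos: [310.0, -487.2, 259.9]
ee_rot: [179.6, 0.1, -84.9]
force: [-0.2, -0.1, 1.3]
grip_width: 88.0
tool cm [-53.59 -37.45  -0.45] turn [ 0.42  0.15 -0.87] dist 65.4 t 0.52
```

```bash
python3 -m jog '[[8.8,-3.3,-2.3,0,0,0,0],[8.8,-3.3,-2.3,0,0,0,0],[8.8,-3.3,-2.3,0,0,0,0],[8.8,-3.3,-2.3,0,0,0,0],[8.8,-3.3,-2.3,0,0,0,0],[8.8,-3.3,-2.3,0,0,0,0],[8.8,-3.3,-2.3,0,0,0,0],[8.8,-3.3,-2.3,0,0,0,0],[8.8,-3.3,-2.3,0,0,0,0],[8.8,-3.3,-2.3,0,0,0,0],[8.8,-3.3,-2.3,0,0,0,0],[8.8,-3.3,-2.3,0,0,0,0]]'; python3 -c "
from h import *
go(635,80,263)"
```

```text
t: 1.52
eef_pos: [554.9, -55.5, 254.4]
ee_rot: [179.2, 0.1, -85.4]
force: [0.9, -0.6, -0.1]
grip_width: 88.3
tool cm [-12.87  -9.05  -0.97] turn [ 0.82  0.12 -1.42] dist 15.8 t 1.52
```

```bash
python3 -m jog '[[8.8,-2.6,-1.8,0,0.2,0,-0.3],[8.8,-2.6,-1.8,0,0.2,0,-0.3],[8.8,-2.6,-1.8,0,0.2,0,-0.3],[8.8,-2.6,-1.8,0,0.2,0,-0.3],[8.8,-2.2,-1.6,0,0,0,-0.2],[8.8,0,0,0,0,0,0]]'; python3 - <<'E'
from h import *
c=eyes.capture("top");cv2.imwrite("pics/t1.png",cv2.resize(c["img"][170:320,220:420,::-1],None,fx=4,fy=4))
c=eyes.capture("side");cv2.imwrite("pics/s1.png",cv2.resize(c["img"][100:300,240:400,::-1],None,fx=3,fy=3))
go(635,80,263)
E
```

```text
t: 2.02
eef_pos: [634.7, 99.1, 251.3]
ee_rot: [180.0, 0.6, -83.0]
force: [0.4, 1.6, 0.4]
grip_width: 87.7
tool cm [ 1.29 -0.06 -1.19] turn [0.24 0.29 0.64] dist 1.8 t 2.12
```

View pics/t1.png

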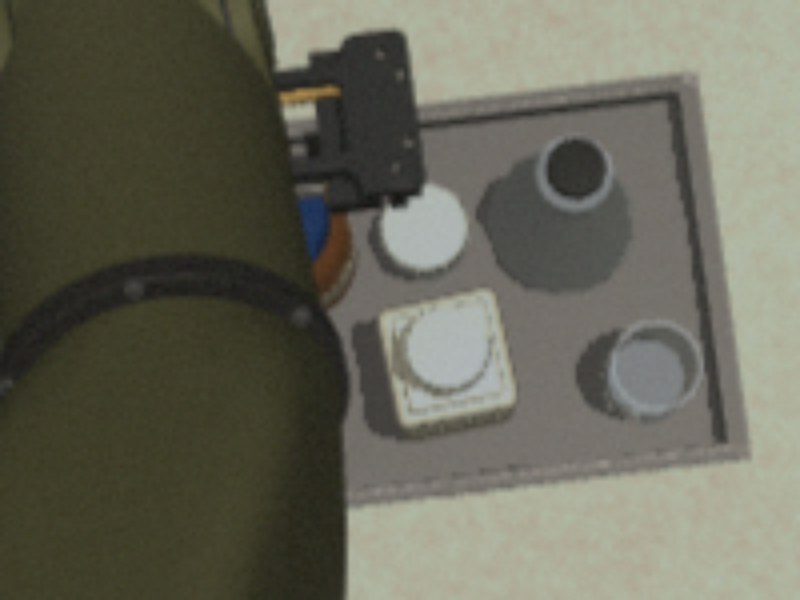

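View pics/s1.png

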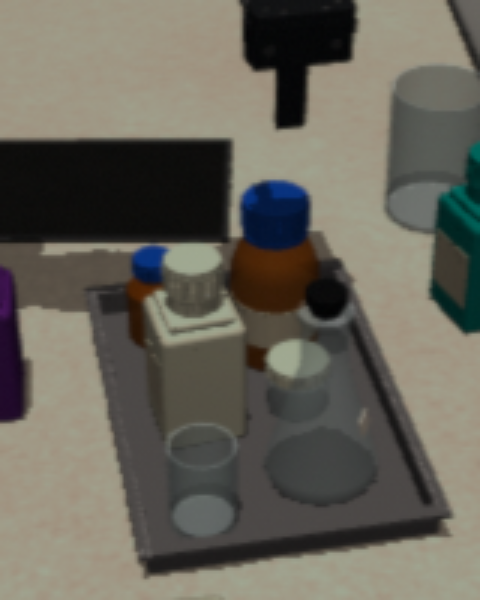

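```bash
python3 - <<'E'
from h import *
s=env.state();print(s['eef_pos'],s['ee_rot'])
R=Ro.from_euler('xyz',s['ee_rot'],degrees=True)
c=eyes.capture("side")
for xo in(44,61.5):
  for yo in(-9,9): print(xo,yo,proj(c,s['eef_pos']+R.apply([xo,yo,25])))
cv2.imwrite("pics/s2.png",cv2.resize(c["img"][100:180,300:380,::-1],None,fx=7,fy=7))
E
```

```text
[632.82047003  92.80369559 251.16098409] [179.76078562   0.28774448 -83.35785715]
44 -9 [337.96275418 140.37114417]
44 9 [329.69243856 141.24342718]
61.5 -9 [339.84744225 144.42399306]
61.5 9 [331.48123491 145.31600038]
```

View pics/s2.png

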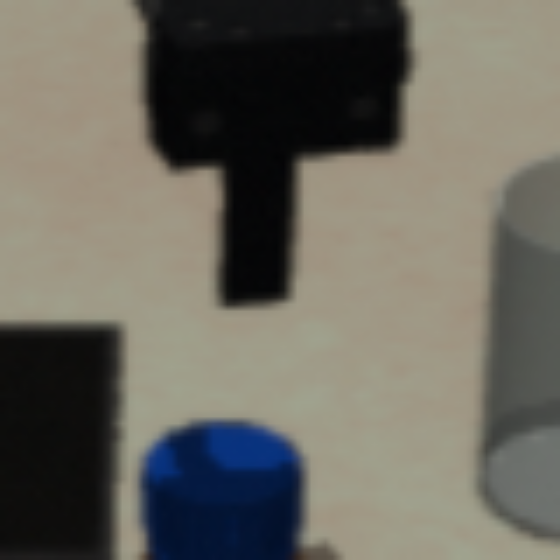

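```bash
python3 -c "
from h import *
go(635.5,76,140)"
```

```text
tool cm [ 1.51 -0.18 11.13] turn [0.26 0.2  0.47] dist 11.2 t 2.17
```

```bash
python3 -m jog '[[8.8,0.8,-0.1,0.5,0.2,0.1,0.3],[8.8,0.7,-0.1,1,0,0.1,0.2],[8.8,0,0,1.8,0,0,0],[8.8,0,0,1.8,0,0,0],[8.8,0,0,1.6,0,0,0],[8.8,0,0,1.4,0,0,0],[8.8,0,0,1,0,0,0],[8.8,0,0,0.8,0,0,0],[8.8,0,0,0,0,0,0]]';python3 -c "
from h import *
go(635.5,76,140)
c=eyes.capture('side')
cv2.imwrite('pics/s3.png',cv2.resize(c['img'][100:260,260:380,::-1],None,fx=5,fy=5,interpolation=cv2.INTER_CUBIC)[:600])"
```

```text
t: 2.92
eef_pos: [652.5, 66.3, 176.0]
ee_rot: [-177.1, 0.8, -85.6]
force: [-1.4, -0.3, -1.5]
grip_width: 87.8
tool cm [-1.05  1.8   3.53] turn [-2.88  0.77 -1.61] dist 4.1 t 2.92
```

View pics/s3.png

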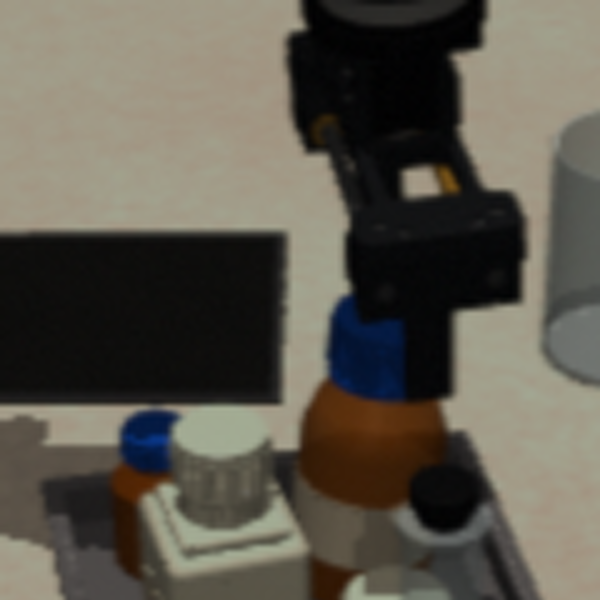

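```bash
python3 -m jog '[[8.8,-0.4,0.7,-0.2,-1.2,0.3,-0.7],[8.8,-0.4,0.6,0,-1,0.3,-0.6],[8.8,-0.2,0.3,0,-0.4,0,-0.3],[8.8,0,0,0,0,0,0],[8.8,0,0,0,0,0,0]]';python3 -c "
from h import *
go(635.5,76,140)"
```

```text
t: 3.38
eef_pos: [631.2, 65.8, 174.9]
ee_rot: [179.6, -0.3, -84.4]
force: [0.5, 0.0, 0.5]
grip_width: 87.9
tool cm [-0.99 -0.55  3.49] turn [ 0.38 -0.27 -0.41] dist 3.7 t 3.38
```

```bash
python3 -m jog '[[8.8,-0.5,-0.3,0,0,0,0],[8.8,-0.5,-0.3,0,0,0,0],[8.8,0,0,0,0,0,0]]';python3 -c "
from h import *
go(635.5,76,140)"; python3 -m jog '[[8.8,0,0,0,0,0,0],[8.8,0,0,0,0,0,0]]';python3 -c "
from h import *
go(635.5,76,140)"
```

```text
t: 3.63
eef_pos: [635.5, 76.3, 172.8]
ee_rot: [179.4, -0.3, -84.5]
force: [0.2, 0.0, 0.3]
grip_width: 87.9
tool cm [ 0.01 -0.03  3.28] turn [ 0.59 -0.32 -0.48] dist 3.3 t 3.63
t: 3.8
eef_pos: [635.7, 77.2, 172.3]
ee_rot: [179.4, -0.3, -84.4]
force: [0.2, 0.8, -0.2]
grip_width: 88.0
tool cm [ 0.1  -0.    3.23] turn [ 0.6  -0.32 -0.41] dist 3.2 t 3.8
```

```bash
python3 -m jog '[[8.8,0,0,0.5,0.3,-0.2,-0.2],[8.8,0,0,0.6,0.3,-0.1,-0.2],[8.8,0,0,0.6,0,0,0],[8.8,0,0,0.5,0,0,0],[8.8,0,0,0.3,0,0,0],[8.8,0,0,0,0,0,0]]';python3 -c "
from h import *
go(635.5,76,140)"
```

```text
t: 4.3
eef_pos: [635.1, 76.5, 144.1]
ee_rot: [180.0, -0.0, -84.0]
force: [-0.3, 0.4, -0.1]
grip_width: 88.0
tool cm [ 0.05 -0.03  0.41] turn [ 0.   -0.01  0.  ] dist 0.4 t 4.3
```

```bash
python3 -m jog '[[8.8,0,0,0.3,0,0,0],[5,0,0,0,0,0,0],[5,0,0,0,0,0,0],[5,0,0,0,0,0,0],[5,0,0,0,0,0,0],[5,0,0,0,0,0,0]]'; python3 - <<'E'
from h import *
c=eyes.capture("side")
print(env.state()['eef_pos'],env.state()['grip_width'],env.state()['force'])
import pickle;S=pickle.load(open("side0.pkl","rb"))
def m(c):
    h=cv2.cvtColor(c["img"],cv2.COLOR_RGB2HSV).astype(int)
    k=(h[...,0]>5)&(h[...,0]<20)&(h[...,1]>150);k[:,:308]=0;k[:170]=0;k[230:]=0;k[:,352:]=0
    y,x=np.nonzero(k);return k.sum(),x.mean(),y.mean(),x.min(),x.max(),y.min(),y.max()
print(m(S),m(c))
v=np.hstack([S["img"][140:240,290:370],c["img"][140:240,290:370]])
cv2.imwrite("pics/s4.png",cv2.resize(v[:,:,::-1],None,fx=5,fy=5,interpolation=cv2.INTER_CUBIC))
E
```

```text
t: 4.8
eef_pos: [635.4, 76.5, 140.9]
ee_rot: [-180.0, -0.0, -84.0]
force: [-0.2, 0.9, 1.2]
grip_width: 56.7
[635.49724767  76.9189509  141.02304105] 52.78910125771412 [0.04897686 1.47005749 1.62882969]
(np.int64(565), np.float64(330.21061946902654), np.float64(193.64601769911505), np.int64(317), np.int64(345), np.int64(180), np.int64(222)) (np.int64(541), np.float64(329.909426987061), np.float64(194.15526802218113), np.int64(317), np.int64(345), np.int64(180), np.int64(222))
```

View pics/s4.png

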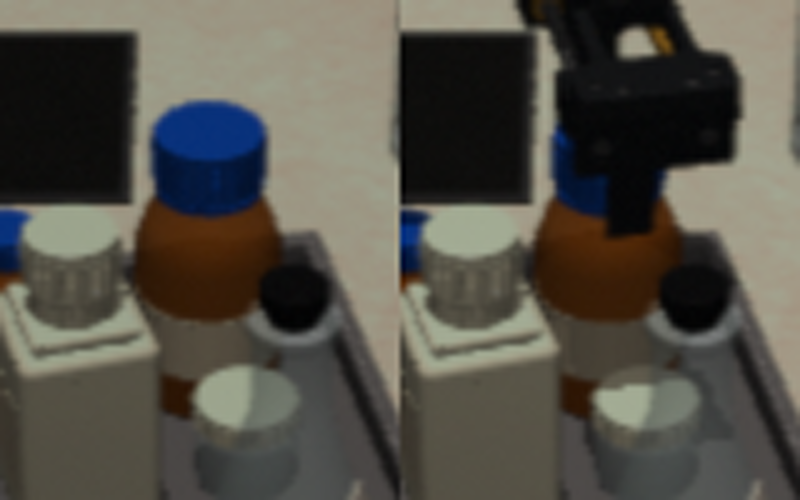

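```bash
python3 -m jog '[[5,0,0,0,0,0,0],[5,0,0,-0.5,0,0,0],[5,0,0,-1,0,0,0],[5,0,0,-1.5,0,0,0],[5,0,0,-1.5,0,0,0],[5,0,0,-1.5,0,0,0],[5,0,0,-1,0,0,0],[5,0,0,0,0,0,0]]'; python3 - <<'E'
from h import *
c=eyes.capture("side")
s=env.state();print(s['grip_width'],s['force']);go(565,341,250)
v=c["img"][100:260,250:370]
cv2.imwrite("pics/s5.png",cv2.resize(v[:,:,::-1],None,fx=3.5,fy=3.5,interpolation=cv2.INTER_CUBIC))
E
```

```text
t: 5.52
eef_pos: [631.8, 75.6, 213.1]
ee_rot: [179.4, -0.1, -84.0]
force: [-0.2, 0.5, -3.3]
grip_width: 51.1
51.088900227675786 [ 0.82735171  0.29727876 -4.85725733]
tool cm [-27.1    3.88  -3.77] turn [ 0.6  -0.08 -0.  ] dist 27.6 t 5.57
```

View pics/s5.png

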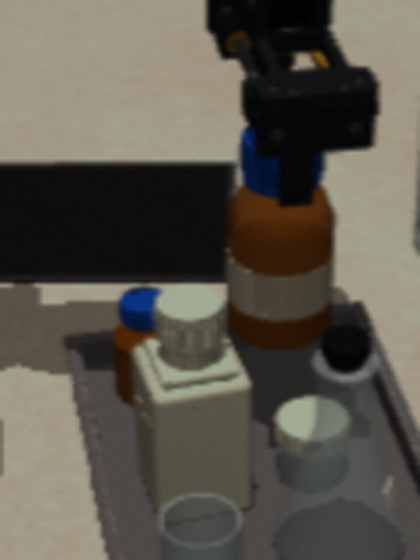

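```bash
python3 -m jog '[[5,-0.6,0.1,-1.2,0.2,0,0],[5,-1.2,0.2,-1.2,0.2,0,0],[5,-1.8,0.3,-1,0.2,0,0],[5,-2.2,0.3,-0.5,0,0,0],[5,-2.4,0.4,-0.1,0,0,0],[5,-2.4,0.4,-0.1,0,0,0],[5,-2.4,0.4,-0.1,0,0,0],[5,-2.4,0.4,-0.1,0,0,0],[5,-2.2,0.4,0,0,0,0],[5,-1.8,0.3,0,0,0,0],[5,-1.2,0.2,0,0,0,0],[5,-0.8,0.1,0,0,0,0]]'; python3 - <<'E'
from h import *
s=env.state();print(s['grip_width'],s['force']);go(565,341,146)
E
```

```text
t: 6.57
eef_pos: [563.7, 303.1, 260.1]
ee_rot: [179.6, 0.2, -83.9]
force: [-0.4, -0.0, -5.4]
grip_width: 51.0
51.039369038755154 [-0.39560024 -0.03983681 -5.3694336 ]
tool cm [-3.73 -0.62 11.41] turn [0.42 0.15 0.14] dist 12.0 t 6.57
```

```bash
python3 -m jog '[[5,-0.9,-0.1,0.3,0.2,0,0],[5,-1.1,-0.2,0.6,0.2,0,0],[5,-0.9,-0.2,1,0,0,0],[5,-0.4,-0.1,1.2,0,0,0],[5,0,0,1.2,0,0,0],[5,0,0,1.2,0,0,0],[5,0,0,0.8,0,0,0],[5,0,0,0.4,0,0,0],[5,0,0,0,0,0,0]]'; python3 - <<'E'
from h import *
s=env.state();print(s['grip_width'],s['force']);go(565,341,140)
E
```

```text
t: 7.32
eef_pos: [566.4, 338.4, 183.2]
ee_rot: [179.8, -0.1, -84.0]
force: [-0.4, -0.0, -4.1]
grip_width: 51.1
51.06169142063251 [-0.40413693 -0.01086122 -4.0971643 ]
tool cm [-0.29  0.1   4.32] turn [ 0.18 -0.11 -0.01] dist 4.3 t 7.32
```

```bash
python3 -m jog '[[5,-0.2,0.1,0.6,0.1,0,0],[5,-0.1,0,0.8,0,0,0],[5,0,0,0.8,0,0,0],[5,0,0,0.7,0,0,0],[5,0,0,0.4,0,0,0],[5,0,0,0.2,0,0,0],[5,0,0,0.1,0,0,0]]'; python3 - <<'E'
from h import *
s=env.state();print(s['grip_width'],s['force']);go(565,341,140)
E
```

```text
t: 7.9
eef_pos: [566.5, 340.6, 144.3]
ee_rot: [-179.9, -0.1, -84.1]
force: [-0.2, 0.6, -4.7]
grip_width: 50.8
50.78835289209272 [-0.1929207   0.5594846  -4.69310579]
tool cm [-0.05  0.15  0.43] turn [-0.06 -0.1  -0.13] dist 0.5 t 7.9
```

```bash
python3 -m jog '[[5,0,0,0.15,0,0,0],[5,0,0,0.15,0,0,0],[5,0,0,0.1,0,0,0],[5,0,0,0,0,0,0]]'; python3 - <<'E'
from h import *
s=env.state();print(s['grip_width'],s['force']);go(565,341,140)
E
```

```text
t: 8.23
eef_pos: [567.0, 340.9, 140.4]
ee_rot: [-179.9, -0.1, -84.1]
force: [-0.4, 0.2, -4.3]
grip_width: 51.1
51.123396424293276 [-0.44931415  0.23582751 -4.30708821]
tool cm [-0.03  0.2   0.04] turn [-0.13 -0.07 -0.13] dist 0.2 t 8.23
```

```bash
python3 -m jog '[[5,0,0,0.1,0,0,0],[5,0,0,0.1,0,0,0],[5,0,0,0,0,0,0]]'; python3 -m jog '[[5,0,0,0.1,0,0,0],[5,0,0,0,0,0,0]]'
```

```text
t: 8.48
eef_pos: [568.3, 341.2, 140.3]
ee_rot: [-179.7, -0.0, -84.1]
force: [-0.2, 0.1, -4.5]
grip_width: 51.3
t: 8.65
eef_pos: [569.2, 341.5, 140.1]
ee_rot: [-179.6, 0.0, -84.1]
force: [-0.0, 0.4, -4.2]
grip_width: 50.8
```

```bash
python3 - <<'E'
from h import *
c=eyes.capture("side")
v=c["img"][80:240,200:360]
cv2.imwrite("pics/s6.png",cv2.resize(v[:,:,::-1],None,fx=3.7,fy=3.7,interpolation=cv2.INTER_CUBIC))
E
```

```text
(no output)
```

View pics/s6.png

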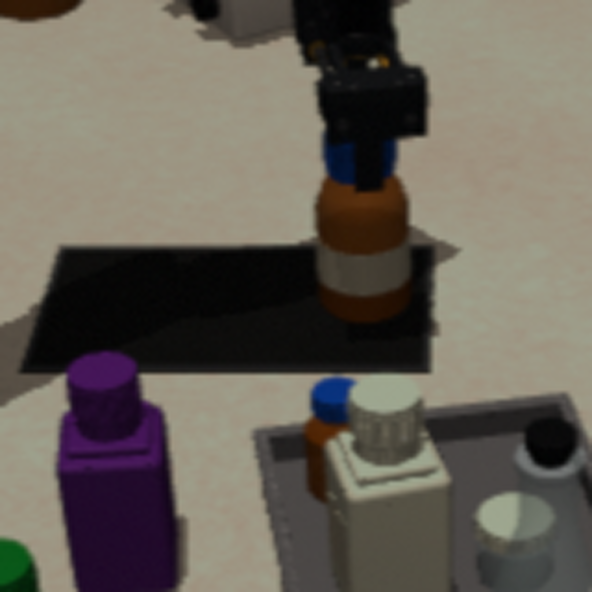

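```bash
python3 -m jog '[[5,0,0.3,0,0,0,0],[5,0,0.2,0.2,0,0,0],[5,0,0,0.2,0,0,0]]'; python3 -m jog '[[5,0,0,0.3,0,0,0],[5,0,0,0,0,0,0]]'
```

```text
t: 8.95
eef_pos: [568.8, 341.5, 139.9]
ee_rot: [-178.9, 0.2, -84.2]
force: [0.6, -1.5, 8.2]
grip_width: 50.8
t: 9.12
eef_pos: [570.7, 342.0, 140.6]
ee_rot: [-178.6, 0.3, -84.2]
force: [-0.0, -1.2, -4.5]
grip_width: 51.0
```

```bash
python3 -m jog '[[5,0,0,0,-0.8,0.2,-0.1],[5,0,0,0.1,-0.6,0.1,0]]'; python3 -m jog '[[8.8,0,0,0,0,0,0],[8.8,0,0,0,0,0,0],[8.8,0,0,0,0,0,0],[8.8,0,0,0,0,0,0],[8.8,0,0,0,0,0,0]]';python3 - <<'E'
from h import *
c=eyes.capture("side")
v=c["img"][80:240,200:360]
cv2.imwrite("pics/s7.png",cv2.resize(v[:,:,::-1],None,fx=3.7,fy=3.7,interpolation=cv2.INTER_CUBIC))
go(570,340,260)
E
```

```text
t: 9.28
eef_pos: [569.5, 342.3, 139.8]
ee_rot: [179.9, -0.0, -84.1]
force: [-2.8, -0.1, 7.6]
grip_width: 51.4
t: 9.7
eef_pos: [569.8, 343.4, 139.3]
ee_rot: [179.8, 0.0, -84.0]
force: [-0.1, 0.4, -0.2]
grip_width: 82.2
tool cm [  0.33   0.05 -12.07] turn [ 0.16  0.05 -0.04] dist 12.1 t 9.75
```

View pics/s7.png

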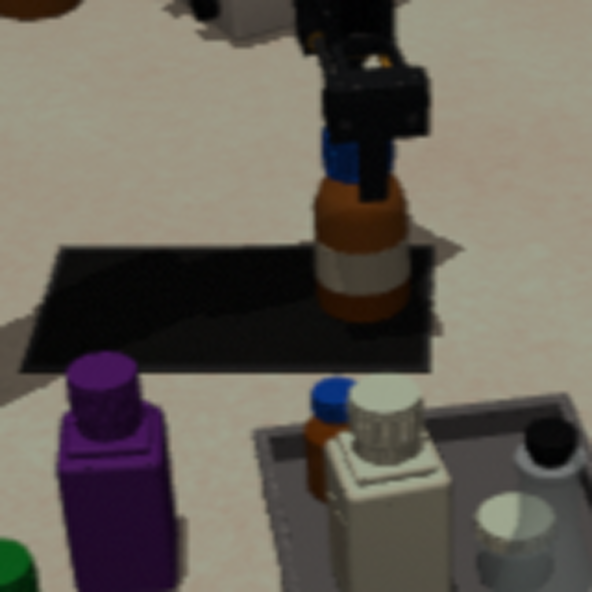

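```bash
python3 -m jog '[[8.8,0,0,-0.6,0.1,0,0],[8.8,0,0,-1.5,0,0,0],[8.8,0,0,-2.2,0,0,0],[8.8,0,0,-2.2,0,0,0],[8.8,0,0,-1.5,0,0,0],[8.8,0,0,-0.5,0,0,0]]';python3 - <<'E'
from h import *
go(567,-11,250)
E
```

```text
t: 10.25
eef_pos: [568.5, 342.2, 226.9]
ee_rot: [179.7, -0.1, -84.0]
force: [0.1, 0.4, 0.1]
grip_width: 87.8
tool cm [35.12  3.83 -2.21] turn [ 0.31 -0.12 -0.05] dist 35.4 t 10.25
```

```bash
python3 -m jog '[[8.8,1,0.1,-0.5,0.1,0,0],[8.8,2,0.2,-0.4,0.1,0,0],[8.8,3,0.3,-0.3,0.1,0,0],[8.8,3.4,0.4,-0.3,0,0,0],[8.8,3.4,0.4,-0.2,0,0,0],[8.8,3.4,0.4,-0.2,0,0,0],[8.8,3.4,0.4,0,0,0,0],[8.8,3.2,0.3,0,0,0,0],[8.8,2.6,0.3,0,0,0,0],[8.8,2,0.2,0,0,0,0],[8.8,1.2,0.1,0,0,0,0],[8.8,0.5,0.1,0,0,0,0]]';python3 - <<'E'
from h import *
go(567,-11,250)
E
```

```text
t: 11.25
eef_pos: [560.9, 29.5, 243.4]
ee_rot: [179.6, -0.3, -84.0]
force: [0.7, 0.2, -0.5]
grip_width: 87.9
tool cm [ 4.1  -0.18 -0.64] turn [ 0.38 -0.26 -0.01] dist 4.2 t 11.25
```

```bash
python3 -m jog '[[8.8,1,-0.1,0,0.2,-0.2,0],[8.8,1.2,-0.1,0,0.1,0,0],[8.8,1,0,0.3,0,0,0],[8.8,0.5,0,0.8,0,0,0],[8.8,0,0,1.4,0,0,0],[8.8,0,0,1.4,0,0,0],[8.8,0,0,1,0,0,0],[8.8,0,0,0.5,0,0,0]]';python3 - <<'E'
from h import *
go(567,-11,147)
c=eyes.capture("side")
v=c["img"][110:270,240:400]
cv2.imwrite("pics/s8.png",cv2.resize(v[:,:,::-1],None,fx=3.7,fy=3.7,interpolation=cv2.INTER_CUBIC))
E
```

```text
t: 11.92
eef_pos: [565.3, -11.7, 184.9]
ee_rot: [179.9, -0.1, -84.1]
force: [-0.2, 0.8, -0.2]
grip_width: 88.0
tool cm [-0.06 -0.18  3.79] turn [ 0.12 -0.06 -0.07] dist 3.8 t 11.92
```

View pics/s8.png

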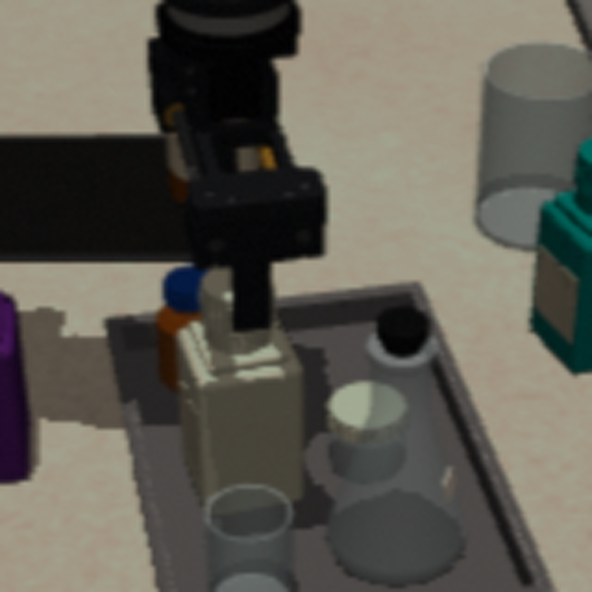

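```bash
python3 -m jog '[[8.8,0,-0.1,0.6,0,0,0],[8.8,0,0,0.8,0,0,0],[8.8,0,0,0.8,0,0,0],[8.8,0,0,0.7,0,0,0],[8.8,0,0,0.4,0,0,0],[8.8,0,0,0.1,0,0,0]]';python3 - <<'E'
from h import *
go(567,-11,147)
E
python3 -m jog '[[4,0,0,0,0,0,0],[4,0,0,0,0,0,0],[4,0,0,0,0,0,0],[4,0,0,0,0,0,0],[4,0,0,0,0,0,0],[4,0,0,0,0,0,0],[4,0,0,0,0,0,0]]';python3 - <<'E'
from h import *
go(567,-11,147)
c=eyes.capture("side")
import pickle;S=pickle.load(open("side0.pkl","rb"))
v=np.hstack([S["img"][160:260,280:340],c["img"][160:260,280:340]])
cv2.imwrite("pics/s9.png",cv2.resize(v[:,:,::-1],None,fx=6,fy=6,interpolation=cv2.INTER_CUBIC))
E
```

```text
t: 12.47
eef_pos: [566.4, -10.1, 146.9]
ee_rot: [179.8, 0.0, -83.9]
force: [-0.8, 0.1, -0.5]
grip_width: 88.3
tool cm [ 0.1  -0.05 -0.01] turn [0.15 0.   0.08] dist 0.1 t 12.47
t: 13.05
eef_pos: [567.2, -9.8, 147.9]
ee_rot: [180.0, 0.0, -83.9]
force: [-0.9, 1.5, 0.7]
grip_width: 43.4
tool cm [0.12 0.03 0.09] turn [0.02 0.02 0.08] dist 0.2 t 13.05
```

View pics/s9.png

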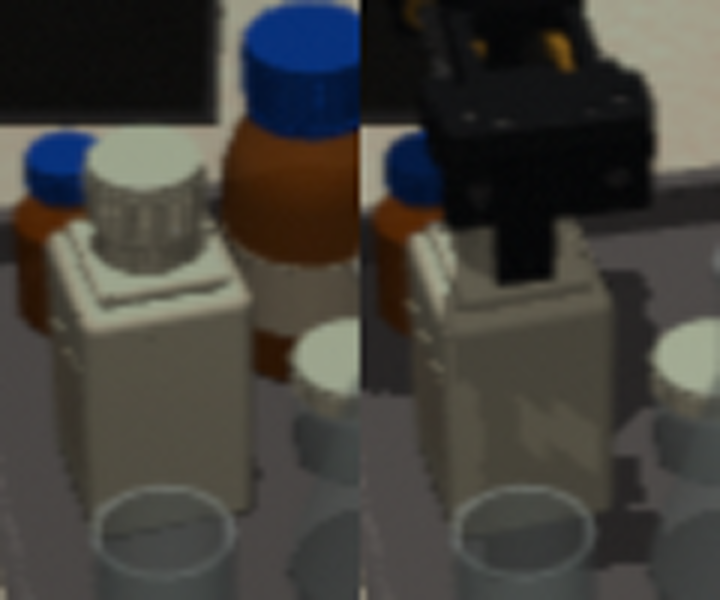

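```bash
python3 -m jog '[[4,0,0,-0.3,0,0,0],[4,0,0,-0.8,0,0,0],[4,0,0,-1.4,0,0,0],[4,0,0,-1.6,0,0,0],[4,0,0,-1.6,0,0,0],[4,0,0,-1.6,0,0,0],[4,0,0,-1.6,0,0,0],[4,-0.4,0.1,-1.4,0,0,0],[4,-0.8,0.2,-1,0,0,0],[4,-1.2,0.3,-0.5,0,0,0],[4,-1.6,0.4,0,0,0,0],[4,-1.8,0.5,0,0,0,0]]';python3 - <<'E'
from h import *
s=env.state();print(s['grip_width'],s['force']);
go(470.5,348,265)
E
```

```text
t: 14.1
eef_pos: [541.9, 42.8, 272.5]
ee_rot: [179.4, -0.2, -84.5]
force: [1.7, 1.0, -3.6]
grip_width: 40.8
40.765437088777865 [ 1.69507848  0.98986863 -3.63614945]
tool cm [-31.07   4.16   0.66] turn [ 0.56 -0.23 -0.47] dist 31.4 t 14.1
```

```bash
python3 -m jog '[[4,-2.2,0.3,0,0.1,-0.1,-0.1],[4,-2.4,0.3,0,0.1,-0.1,-0.1],[4,-2.6,0.3,0,0.1,0,-0.1],[4,-2.8,0.3,0,0,0,0],[4,-2.8,0.3,0,0,0,0],[4,-2.8,0.3,0,0,0,0],[4,-2.6,0.3,0,0,0,0],[4,-2.4,0.3,0,0,0,0],[4,-2,0.3,0,0,0,0],[4,-1.6,0.2,0,0,0,0],[4,-1.1,0.1,0,0,0,0],[4,-0.6,0.1,0,0,0,0]]';python3 - <<'E'
from h import *
s=env.state();print(s['grip_width'],s['force']);
go(470.5,348,265)
E
```

```text
t: 15.1
eef_pos: [463.4, 321.6, 268.7]
ee_rot: [178.7, 0.0, -83.3]
force: [0.5, -0.5, -3.4]
grip_width: 40.9
40.89331258614935 [ 0.53602704 -0.51049586 -3.42653729]
tool cm [-2.54 -1.02  0.35] turn [1.32 0.04 0.73] dist 2.8 t 15.1
```

```bash
python3 -m jog '[[4,-0.6,-0.3,0,0.6,0,0.4],[4,-0.7,-0.3,0.3,0.5,0,0.3],[4,-0.5,-0.2,0.8,0.2,0,0],[4,-0.3,-0.1,1.2,0,0,0],[4,0,0,1.5,0,0,0],[4,0,0,1.5,0,0,0],[4,0,0,1.4,0,0,0],[4,0,0,1,0,0,0],[4,0,0,0.5,0,0,0],[4,0,0,0.2,0,0,0]]';python3 - <<'E'
from h import *
go(470.5,348,146.5)
E
```

```text
t: 15.93
eef_pos: [473.8, 341.4, 177.4]
ee_rot: [-179.7, -0.2, -84.5]
force: [0.1, -0.6, -3.0]
grip_width: 41.1
tool cm [-0.7   0.28  3.09] turn [-0.26 -0.23 -0.51] dist 3.2 t 15.93
```

```bash
python3 -m jog '[[4,-0.3,0.1,0.5,-0.1,-0.1,-0.2],[4,-0.2,0.1,0.6,-0.1,-0.1,-0.2],[4,-0.1,0.1,0.6,0,0,0],[4,0,0,0.5,0,0,0],[4,0,0,0.3,0,0,0],[4,0,0,0.2,0,0,0],[4,0,0,0.1,0,0,0]]';python3 - <<'E'
from h import *
go(470.5,348,146.5);print(env.state()['force'])
E
```

```text
t: 16.52
eef_pos: [471.5, 348.1, 147.9]
ee_rot: [-179.8, 0.1, -84.1]
force: [0.2, 0.4, -3.4]
grip_width: 41.1
tool cm [0.   0.1  0.14] turn [-0.23  0.09 -0.13] dist 0.2 t 16.52
[ 0.23803816  0.39872961 -3.39472204]
```

```bash
python3 -m jog '[[4,0,0,0.2,-0.1,0,0]]';python3 -m jog '[[4,0,0,0.2,-0.1,0,0]]'
```

```text
t: 16.6
eef_pos: [472.1, 348.8, 146.7]
ee_rot: [-179.8, 0.2, -84.1]
force: [-2.5, 0.2, 18.7]
grip_width: 41.2
t: 16.68
eef_pos: [472.7, 349.5, 146.6]
ee_rot: [-179.8, 0.2, -84.1]
force: [-3.9, -1.7, 20.0]
grip_width: 41.0
```

Contact with the mat; release.

```bash
python3 -m jog '[[4,0,0,0,0,0,0],[8.8,0,0,0,0,0,0],[8.8,0,0,0,0,0,0],[8.8,0,0,0,0,0,0],[8.8,0,0,0,0,0,0],[8.8,0,0,0,0,0,0],[8.8,0,0,0,0,0,0]]';python3 -m jog '[[8.8,0,0,-0.6,0.1,0,0],[8.8,0,0,-1.5,0,0,0],[8.8,0,0,-2.2,0,0,0],[8.8,0,0,-2.2,0,0,0],[8.8,0,0,-2,0,0,0],[8.8,0.6,0,-1.5,0,0,0],[8.8,1,0,-0.5,0,0,0]]';python3 - <<'E'
from h import *
go(653,-73,250)
c=eyes.capture("side")
v=c["img"][80:240,200:360]
cv2.imwrite("pics/s10.png",cv2.resize(v[:,:,::-1],None,fx=3.7,fy=3.7,interpolation=cv2.INTER_CUBIC))
E
```

```text
t: 17.27
eef_pos: [475.0, 350.9, 149.4]
ee_rot: [-179.4, 0.5, -84.2]
force: [0.4, -0.2, -0.2]
grip_width: 78.7
t: 17.85
eef_pos: [473.6, 335.0, 258.2]
ee_rot: [-179.6, 0.4, -84.0]
force: [0.4, 0.8, -0.5]
grip_width: 88.1
tool cm [ 42.46 -13.54   0.64] turn [-0.43  0.37  0.04] dist 44.6 t 17.85
```

View pics/s10.png

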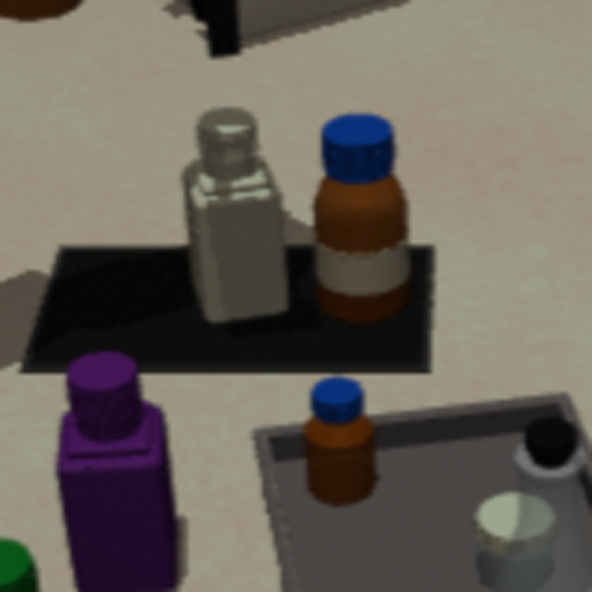

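```bash
python3 -m jog '[[8.8,2.2,-0.6,0,-0.1,0.1,0],[8.8,3,-0.9,0,-0.1,0.1,0],[8.8,3.6,-1.1,0,-0.1,0,0],[8.8,3.8,-1.2,0,0,0,0],[8.8,3.8,-1.2,0,0,0,0],[8.8,3.8,-1.2,0,0,0,0],[8.8,3.8,-1.2,0,0,0,0],[8.8,3.8,-1.2,0,0,0,0],[8.8,3.2,-1.1,0,0,0,0],[8.8,2.6,-0.9,0,0,0,0],[8.8,1.8,-0.7,0,0,0,0],[8.8,1,-0.4,0,0,0,0]]';python3 -m jog '[[8.8,0,0,0,0,0,0]]';python3 - <<'E'
from h import *
go(653,-73,200)
E
```

```text
t: 18.9
eef_pos: [627.4, -36.7, 246.3]
ee_rot: [179.1, -0.0, -83.9]
force: [-0.5, 0.2, 0.2]
grip_width: 88.1
t: 18.98
eef_pos: [627.4, -40.6, 245.3]
ee_rot: [179.1, -0.1, -84.2]
force: [-0.9, 0.3, 0.0]
grip_width: 88.2
tool cm [ 3.47 -2.3   4.5 ] turn [ 0.94 -0.12 -0.23] dist 6.1 t 18.98
```

```bash
python3 -m jog '[[8.8,0.8,-0.6,0.2,0.4,0,-0.1],[8.8,0.9,-0.7,0.4,0.3,0,-0.1],[8.8,0.8,-0.6,0.7,0.2,0,0],[8.8,0.5,-0.3,0.8,0,0,0],[8.8,0,0,0.8,0,0,0],[8.8,0,0,0.5,0,0,0],[8.8,0,0,0.2,0,0,0],[8.8,0,0,0,0,0,0]]';python3 - <<'E'
from h import *
go(653,-73,131)
c=eyes.capture("side")
v=c["img"][120:280,260:420]
cv2.imwrite("pics/s11.png",cv2.resize(v[:,:,::-1],None,fx=3.7,fy=3.7,interpolation=cv2.INTER_CUBIC))
s=env.state();R=Ro.from_euler('xyz',s['ee_rot'],degrees=True)
for yo in(-9,9): print(proj(c,s['eef_pos']+R.apply([61.5,yo,25])))
E
```

```text
t: 19.65
eef_pos: [652.0, -62.4, 202.3]
ee_rot: [179.7, 0.2, -83.5]
force: [-0.3, 1.3, 0.0]
grip_width: 88.1
tool cm [ 1.09 -0.01  7.12] turn [0.28 0.23 0.53] dist 7.2 t 19.65
[358.4341673  206.06137351]
[349.37697581 207.16824258]
```

View pics/s11.png

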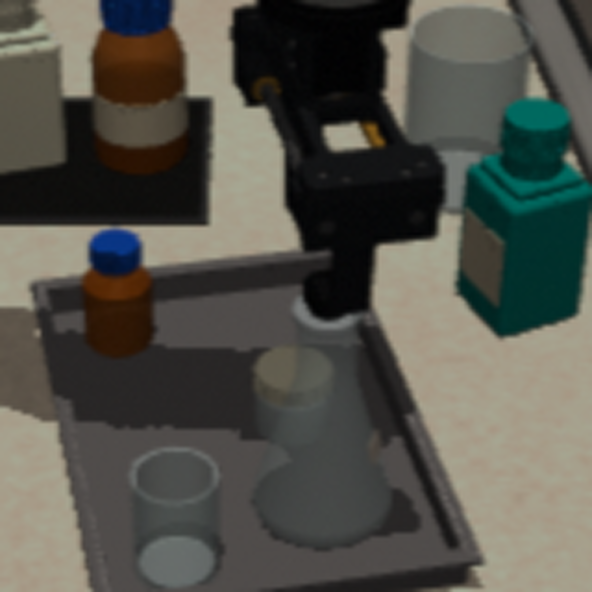

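```bash
python3 -m jog '[[8.8,0.5,0,0,0.1,0.1,0.3],[8.8,0.5,0,0.2,0.1,0.1,0.2],[8.8,0.1,0,0.7,0,0,0],[8.8,0,0,1,0,0,0],[8.8,0,0,1,0,0,0],[8.8,0,0,0.8,0,0,0],[8.8,0,0,0.5,0,0,0],[8.8,0,0,0.2,0,0,0]]';python3 - <<'E'
from h import *
go(653,-73,131)
E
```

```text
t: 20.37
eef_pos: [653.7, -73.7, 155.3]
ee_rot: [-179.9, 0.0, -84.0]
force: [0.1, -0.8, -0.4]
grip_width: 87.9
tool cm [-0.08  0.07  2.43] turn [-0.07  0.    0.03] dist 2.4 t 20.37
```

```bash
python3 -m jog '[[8.8,-0.1,0.1,0.4,0,0,0],[8.8,0,0,0.6,0,0,0],[8.8,0,0,0.6,0,0,0],[8.8,0,0,0.4,0,0,0],[8.8,0,0,0.2,0,0,0],[8.8,0,0,0,0,0,0]]';python3 - <<'E'
from h import *
go(653,-73,131);print(env.state()['force'])
c=eyes.capture("side")
v=c["img"][120:280,260:420]
cv2.imwrite("pics/s12.png",cv2.resize(v[:,:,::-1],None,fx=3.7,fy=3.7,interpolation=cv2.INTER_CUBIC))
E
```

```text
t: 20.87
eef_pos: [652.2, -72.1, 129.9]
ee_rot: [180.0, 0.0, -83.9]
force: [-0.2, 0.6, -0.7]
grip_width: 88.5
tool cm [ 0.1  -0.07 -0.11] turn [0.   0.04 0.07] dist 0.2 t 20.87
[-0.18955922  0.61587477 -0.68389919]
```

View pics/s12.png

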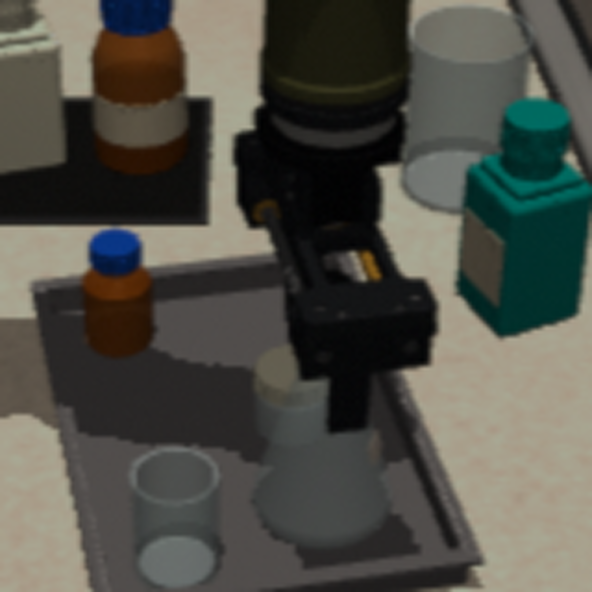

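```bash
python3 -m jog '[[3,0.05,-0.05,-0.1,0,0,0],[3,0,0,0,0,0,0],[3,0,0,0,0,0,0],[3,0,0,0,0,0,0],[3,0,0,0,0,0,0],[3,0,0,0,0,0,0],[3,0,0,0,0,0,0],[3,0,0,0,0,0,0],[3,0,0,0,0,0,0]]';python3 - <<'E'
from h import *
go(653,-73,131);print(env.state()['force'])
c=eyes.capture("side")
import pickle;S=pickle.load(open("side0.pkl","rb"))
v=np.hstack([S["img"][180:280,310:380],c["img"][180:280,310:380]])
cv2.imwrite("pics/s13.png",cv2.resize(v[:,:,::-1],None,fx=5.5,fy=5.5,interpolation=cv2.INTER_CUBIC))
E
```

```text
t: 21.67
eef_pos: [653.9, -72.3, 132.9]
ee_rot: [-179.8, 0.0, -83.9]
force: [0.8, 1.0, -1.7]
grip_width: 36.3
tool cm [0.06 0.1  0.19] turn [-0.18  0.04  0.07] dist 0.2 t 21.67
[ 0.82845209  0.97145569 -1.70517254]
```

View pics/s13.png

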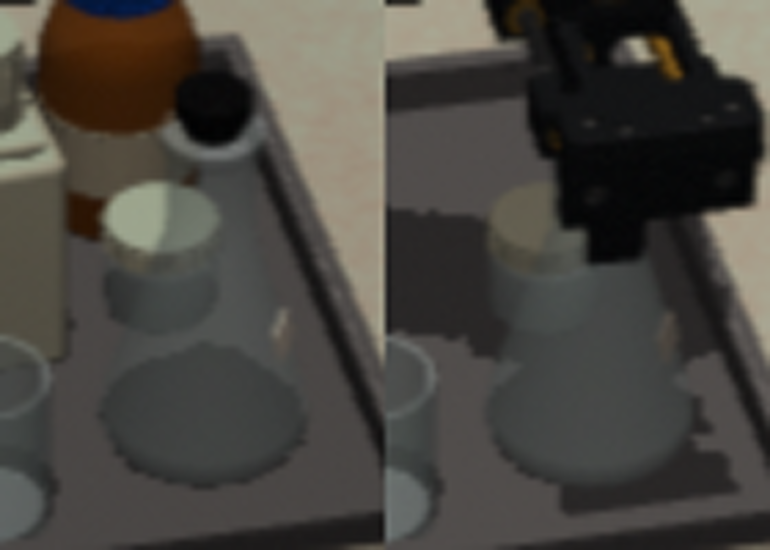

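```bash
python3 -m jog '[[3,0,0,0.05,0,0,0],[3,0,0,0.05,0,0,0],[3,0,0,0,0,0,0]]'; python3 -m jog '[[3,0,0,-0.3,0,0,0],[3,0,0,-0.7,0,0,0],[3,0,0,-1.2,0,0,0],[3,0,0,-1.5,0,0,0],[3,0,0,-1.5,0,0,0],[3,0,0,-1,0,0,0],[3,0,0,-0.4,0,0,0]]';python3 - <<'E'
from h import *
go(377,355,290);print(env.state()['force'])
c=eyes.capture("side")
v=c["img"][120:280,260:420]
cv2.imwrite("pics/s14.png",cv2.resize(v[:,:,::-1],None,fx=3.7,fy=3.7,interpolation=cv2.INTER_CUBIC))
E
```

```text
t: 21.97
eef_pos: [654.5, -72.1, 132.8]
ee_rot: [-179.7, 0.0, -83.9]
force: [0.4, -0.7, -1.1]
grip_width: 36.3
t: 22.55
eef_pos: [651.3, -72.9, 200.9]
ee_rot: [179.8, 0.1, -83.9]
force: [-0.7, 0.8, -2.6]
grip_width: 36.5
tool cm [-45.45  22.8   -8.78] turn [0.21 0.06 0.05] dist 51.6 t 22.55
[-0.71931263  0.8003852  -2.59341031]
```

View pics/s14.png

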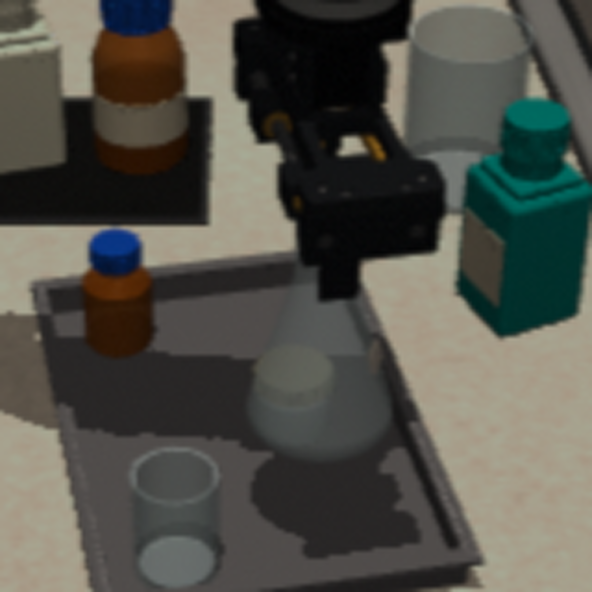

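```bash
python3 -m jog '[[3,-0.4,0.2,-1.2,0,0,0],[3,-0.9,0.4,-1.5,0,0,0],[3,-1.4,0.7,-1.5,0,0,0],[3,-1.8,0.9,-1.5,0,0,0],[3,-2.2,1.1,-1.2,0,0,0],[3,-2.4,1.2,-0.9,0,0,0],[3,-2.6,1.3,-0.5,0,0,0],[3,-2.6,1.3,-0.2,0,0,0],[3,-2.6,1.3,-0.1,0,0,0],[3,-2.6,1.3,0,0,0,0],[3,-2.6,1.3,0,0,0,0],[3,-2.6,1.3,0,0,0,0]]';python3 - <<'E'
from h import *
go(377,355,290);print(env.state()['force'])
E
```

```text
t: 23.6
eef_pos: [494.4, 169.0, 300.2]
ee_rot: [-180.0, 0.0, -84.5]
force: [0.3, 0.3, -2.1]
grip_width: 36.4
tool cm [-19.64   9.89   1.03] turn [-0.03  0.04 -0.46] dist 22.0 t 23.6
[ 0.27171933  0.26989325 -2.12449593]
```

```bash
python3 -m jog '[[3,-2.6,1.3,0,0,0,-0.1],[3,-2.6,1.3,0,0,0,-0.1],[3,-2.5,1.3,0,0,0,-0.1],[3,-2.3,1.1,0,0,0,-0.1],[3,-1.8,0.9,0,0,0,0],[3,-1.3,0.7,0,0,0,0],[3,-0.8,0.4,0,0,0,0],[3,-0.3,0.1,0,0,0,0],[3,0,0,0,0,0,0]]';python3 - <<'E'
from h import *
go(377,355,290);print(env.state()['force'])
E
```

```text
t: 24.35
eef_pos: [390.1, 320.4, 308.1]
ee_rot: [179.9, 0.6, -82.8]
force: [-0.3, -0.2, -2.4]
grip_width: 36.4
tool cm [-3.58  0.86  1.84] turn [0.09 0.56 1.21] dist 4.1 t 24.35
[-0.30546493 -0.16955553 -2.44392595]
```

```bash
python3 -m jog '[[3,-0.8,0.2,0.4,0,0.2,0.4],[3,-1,0.2,0.8,0,0.2,0.4],[3,-1,0.2,1.2,0,0.1,0.3],[3,-0.6,0.1,1.5,0,0,0],[3,-0.2,0.1,1.7,0,0,0],[3,0,0,1.7,0,0,0],[3,0,0,1.7,0,0,0],[3,0,0,1.5,0,0,0],[3,0,0,1,0,0,0],[3,0,0,0.5,0,0,0]]';python3 - <<'E'
from h import *
go(377,355,131.5);print(env.state()['force'])
E
```

```text
t: 25.18
eef_pos: [386.2, 352.5, 183.7]
ee_rot: [-179.6, -0.0, -85.2]
force: [-0.1, -0.4, -3.2]
grip_width: 36.5
tool cm [-0.33  0.94  5.21] turn [-0.41 -0.05 -1.23] dist 5.3 t 25.18
[-0.06154019 -0.41250798 -3.18513884]
```

```bash
python3 -m jog '[[3,-0.1,0.4,0.2,-0.2,0,-0.5],[3,-0.1,0.4,0.5,-0.1,0,-0.4],[3,-0.1,0.2,0.8,0,0,-0.2],[3,0,0,0.9,0,0,0],[3,0,0,0.8,0,0,0],[3,0,0,0.6,0,0,0],[3,0,0,0.3,0,0,0],[3,0,0,0.2,0,0,0]]';python3 - <<'E'
from h import *
go(377,355,131.5);print(env.state()['force'])
E
```

```text
t: 25.85
eef_pos: [377.2, 354.5, 136.9]
ee_rot: [-179.8, -0.0, -84.2]
force: [0.1, -0.8, -2.5]
grip_width: 36.2
tool cm [-0.05  0.02  0.54] turn [-0.22 -0.02 -0.25] dist 0.5 t 25.85
[ 0.13596185 -0.75234992 -2.46092639]
```

```bash
python3 -m jog '[[3,0,0,0.2,-0.1,0,-0.1],[3,0,0,0.2,0,0,0],[3,0,0,0.1,0,0,0]]';python3 -m jog '[[3,0,0,0.2,0,0,0]]';python3 -c "
from h import *
go(377,355,131.5)"
```

```text
t: 26.1
eef_pos: [377.6, 355.0, 131.6]
ee_rot: [-179.9, 0.0, -84.1]
force: [-2.1, 0.3, 9.2]
grip_width: 36.3
t: 26.18
eef_pos: [377.3, 355.3, 131.3]
ee_rot: [-179.8, 0.1, -84.1]
force: [-7.0, -4.4, 38.2]
grip_width: 36.7
tool cm [ 0.03  0.04 -0.02] turn [-0.15  0.06 -0.13] dist 0.0 t 26.18
```

```bash
python3 -m jog '[[3.7,0,0,-0.05,0,0,0],[8.8,0,0,0,0,0,0],[8.8,0,0,0,0,0,0],[8.8,0,0,0,0,0,0],[8.8,0,0,0,0,0,0],[8.8,0,0,0,0,0,0],[8.8,0,0,0,0,0,0],[8.8,0,0,0,0,0,0]]';python3 -m jog '[[8.8,0,0,-0.6,0.1,0,0],[8.8,0,0,-1.5,0,0,0],[8.8,0,0,-2.2,0,0,0],[8.8,0,0,-2.2,0,0,0],[8.8,0,0,-2,0,0,0],[8.8,0.6,0,-1.5,0,0,0],[8.8,1,0,-0.5,0,0,0]]';python3 - <<'E'
from h import *
go(644,3,200)
c=eyes.capture("side")
v=c["img"][80:240,180:340]
cv2.imwrite("pics/s15.png",cv2.resize(v[:,:,::-1],None,fx=3.7,fy=3.7,interpolation=cv2.INTER_CUBIC))
E
```

```text
t: 26.85
eef_pos: [378.9, 356.7, 134.0]
ee_rot: [-179.6, 0.3, -84.2]
force: [0.0, -0.9, -0.1]
grip_width: 81.3
t: 27.43
eef_pos: [378.1, 340.7, 243.2]
ee_rot: [-179.7, 0.2, -84.0]
force: [-0.0, 0.2, 0.7]
grip_width: 87.7
tool cm [ 36.39 -22.87   4.34] turn [-0.33  0.17  0.03] dist 43.2 t 27.43
```

View pics/s15.png

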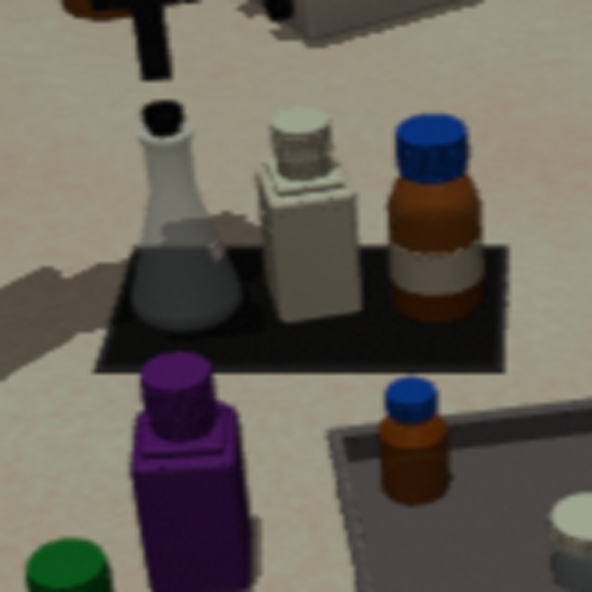

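```bash
python3 -m jog '[[8.8,2,-1.2,0,-0.1,0,0],[8.8,2.6,-1.6,0,-0.1,0,0],[8.8,3.2,-2,0,-0.1,0,0],[8.8,3.2,-2,0,0,0,0],[8.8,3.2,-2,0,0,0,0],[8.8,3.2,-2,0,0,0,0],[8.8,3.2,-2,0,0,0,0],[8.8,2.8,-1.8,0.2,0,0,0],[8.8,2.2,-1.4,0.5,0,0,0],[8.8,1.5,-0.9,0.5,0,0,0],[8.8,0.8,-0.5,0.5,0,0,0],[8.8,0,0,0,0,0,0]]';python3 - <<'E'
from h import *
go(645,3,120)
E
```

```text
t: 28.48
eef_pos: [583.4, 59.7, 214.9]
ee_rot: [179.2, -0.2, -84.1]
force: [0.3, -0.0, -0.4]
grip_width: 87.8
tool cm [ 6.23 -5.69  9.43] turn [ 0.85 -0.21 -0.14] dist 12.7 t 28.48
```

```bash
python3 -m jog '[[8.8,1,-0.9,0.2,0.3,0,-0.1],[8.8,1.4,-1.3,0.4,0.3,0,0],[8.8,1.5,-1.4,0.6,0.2,0,0],[8.8,1.2,-1.1,0.8,0,0,0],[8.8,0.7,-0.6,0.8,0,0,0],[8.8,0.2,-0.2,0.8,0,0,0],[8.8,0,0,0.8,0,0,0],[8.8,0,0,0.6,0,0,0],[8.8,0,0,0.3,0,0,0]]';python3 - <<'E'
from h import *
go(645,3,36)
E
```

```text
t: 29.23
eef_pos: [642.5, 13.8, 156.2]
ee_rot: [179.7, 0.2, -83.1]
force: [-0.5, 0.5, 0.3]
grip_width: 88.1
tool cm [ 1.14 -0.18 12.02] turn [0.33 0.18 0.86] dist 12.1 t 29.23
```

```bash
python3 -m jog '[[8.8,0.6,-0.1,0.2,0.1,0.1,0.4],[8.8,0.5,-0.1,0.5,0.1,0.1,0.3],[8.8,0.1,0,1,0,0,0],[8.8,0,0,1.2,0,0,0],[8.8,0,0,1.2,0,0,0],[8.8,0,0,1,0,0,0],[8.8,0,0,0.6,0,0,0],[8.8,0,0,0.2,0,0,0]]';python3 - <<'E'
from h import *
go(645,3,36)
c=eyes.capture("side")
v=c["img"][120:280,260:420]
cv2.imwrite("pics/s16.png",cv2.resize(v[:,:,::-1],None,fx=3.7,fy=3.7,interpolation=cv2.INTER_CUBIC))
E
```

```text
t: 29.9
eef_pos: [644.0, 3.9, 90.7]
ee_rot: [179.8, 0.1, -83.7]
force: [-0.3, 0.2, 0.3]
grip_width: 88.3
tool cm [ 0.1  -0.11  5.47] turn [0.24 0.05 0.31] dist 5.5 t 29.9
```

View pics/s16.png

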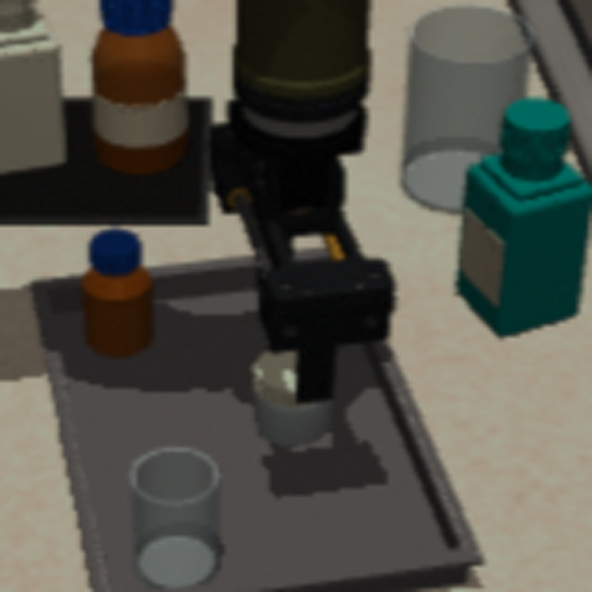

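```bash
python3 -m jog '[[8.8,0,0,0.4,0.1,0,0.2],[8.8,0,0,0.8,0.1,0,0.1],[8.8,0,0,1,0,0,0],[8.8,0,0,1,0,0,0],[8.8,0,0,0.8,0,0,0],[8.8,0,0,0.6,0,0,0],[8.8,0,0,0.4,0,0,0],[8.8,0,0,0.1,0,0,0]]';python3 - <<'E'
from h import *
go(643.5,3,36)
E
```

```text
t: 30.62
eef_pos: [644.6, 4.4, 34.7]
ee_rot: [-179.9, 0.1, -84.0]
force: [1.1, -0.4, -0.1]
grip_width: 88.0
tool cm [ 0.12  0.12 -0.13] turn [-0.06  0.07 -0.  ] dist 0.2 t 30.62
```

```bash
python3 -m jog '[[4.4,0.1,0.1,-0.1,0,0,0],[4.4,0,0,0,0,0,0],[4.4,0,0,0,0,0,0],[4.4,0,0,0,0,0,0],[4.4,0,0,0,0,0,0],[4.4,0,0,0,0,0,0],[4.4,0,0,0,0,0,0],[4.4,0,0,0,0,0,0],[4.4,0,0,0,0,0,0]]';python3 - <<'E'
from h import *
go(643.5,3,36)
c=eyes.capture("side")
import pickle;S=pickle.load(open("side0.pkl","rb"))
v=np.hstack([S["img"][190:260,310:370],c["img"][190:260,310:370]])
cv2.imwrite("pics/s17.png",cv2.resize(v[:,:,::-1],None,fx=6,fy=6,interpolation=cv2.INTER_CUBIC))
E
```

```text
t: 31.37
eef_pos: [644.5, 3.2, 37.0]
ee_rot: [-179.8, 0.1, -84.0]
force: [-0.6, -0.8, -1.3]
grip_width: 47.5
tool cm [0.01 0.1  0.09] turn [-0.19  0.07 -0.01] dist 0.1 t 31.37
```

View pics/s17.png

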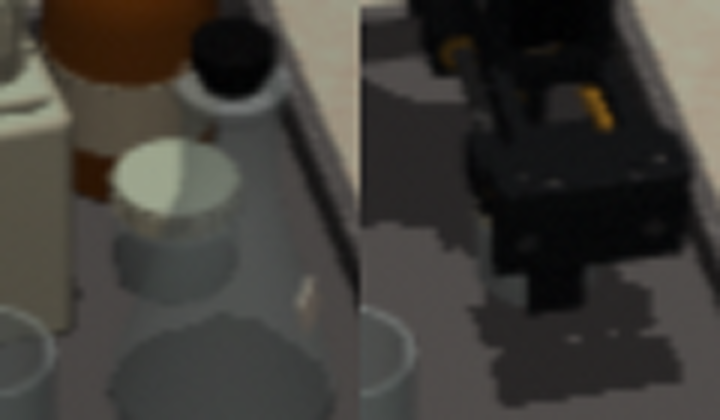

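```bash
python3 -m jog '[[4.4,0,0,-0.3,0,0,0],[4.4,0,0,-0.8,0,0,0],[4.4,0,0,-1.4,0,0,0],[4.4,0,0,-1.6,0,0,0],[4.4,0,0,-1.8,0,0,0],[4.4,0,0,-1.8,0,0,0],[4.4,0,0,-1.8,0,0,0],[4.4,0,0,-1.6,0,0,0],[4.4,0.4,0.2,-1,0,0,0],[4.4,0.8,0.3,-0.4,0,0,0],[4.4,1.2,0.5,0,0,0,0]]';python3 - <<'E'
from h import *
s=env.state();print(s['grip_width'],s['force'])
go(494.5,-338,170)
c=eyes.capture("side")
v=c["img"][100:260,260:420]
cv2.imwrite("pics/s18.png",cv2.resize(v[:,:,::-1],None,fx=3,fy=3,interpolation=cv2.INTER_CUBIC))
E
```

```text
t: 32.33
eef_pos: [637.3, -19.7, 176.9]
ee_rot: [-179.5, 0.2, -83.7]
force: [1.3, -0.4, -0.4]
grip_width: 46.9
46.9231149745265 [ 1.33558427 -0.3800952  -0.38860178]
tool cm [30.08 17.68  0.44] turn [-0.51  0.17  0.28] dist 34.9 t 32.33
```

View pics/s18.png

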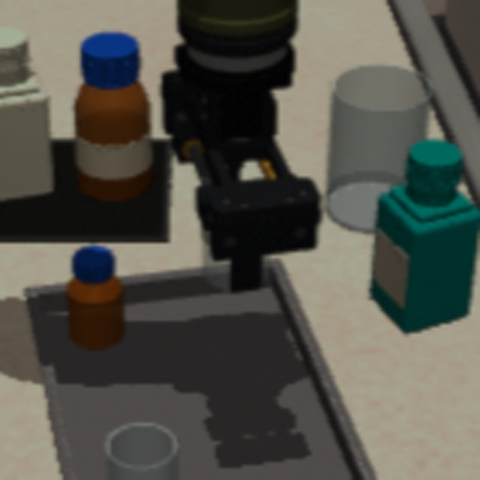

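```bash
python3 -m jog '[[4.4,1.6,0.9,0,-0.1,0,0],[4.4,2,1.2,0,-0.1,0,0.1],[4.4,2.4,1.4,0,-0.1,0,0.1],[4.4,2.6,1.5,0,0,0,0],[4.4,2.6,1.5,0,0,0,0],[4.4,2.6,1.5,0,0,0,0],[4.4,2.6,1.5,0,0,0,0],[4.4,2.4,1.4,0,0,0,0],[4.4,2.2,1.3,0,0,0,0],[4.4,1.8,1.1,0,0,0,0],[4.4,1.3,0.8,0,0,0,0],[4.4,0.8,0.4,0,0,0,0]]';python3 - <<'E'
from h import *
go(494.5,-338,170)
E
```

```text
t: 33.38
eef_pos: [494.7, -308.4, 164.0]
ee_rot: [178.5, 0.3, -84.9]
force: [-0.1, 0.0, -1.3]
grip_width: 47.6
tool cm [ 2.94  0.3  -0.6 ] turn [ 1.49  0.27 -0.89] dist 3.0 t 33.38
```

```bash
python3 -m jog '[[4.4,0.7,0,0,0.5,0.1,-0.3],[4.4,0.8,0,0,0.5,0.1,-0.3],[4.4,0.6,0.1,0.1,0.3,0,-0.2],[4.4,0.3,0,0.3,0,0,0],[4.4,0,0,0.5,0,0,0],[4.4,0,0,0.5,0,0,0],[4.4,0,0,0.5,0,0,0],[4.4,0,0,0.3,0,0,0],[4.4,0,0,0.1,0,0,0]]';python3 - <<'E'
from h import *
go(494.5,-338,105)
c=eyes.capture("side");cv2.imwrite("pics/s19.png",cv2.resize(c["img"][260:420,170:370,::-1],None,fx=4,fy=3.7,interpolation=cv2.INTER_CUBIC)[:600])
c=eyes.capture("top");cv2.imwrite("pics/t19.png",cv2.resize(c["img"][220:390,400:580,::-1],None,fx=3.5,fy=3.5,interpolation=cv2.INTER_CUBIC))
E
```

```text
t: 34.13
eef_pos: [495.5, -332.7, 136.1]
ee_rot: [179.8, 0.3, -83.9]
force: [0.5, 1.0, -0.5]
grip_width: 47.3
tool cm [0.53 0.14 3.11] turn [0.2  0.28 0.08] dist 3.2 t 34.13
```

View pics/s19.png

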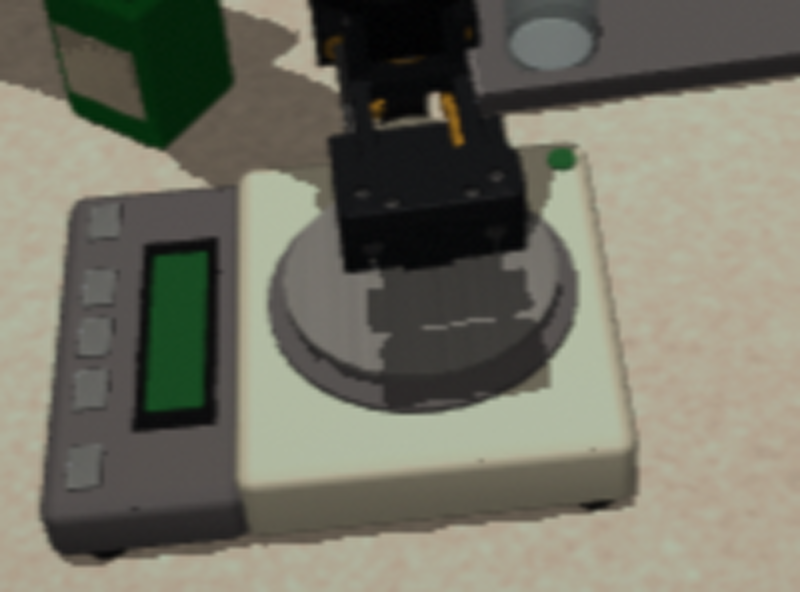

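View pics/t19.png

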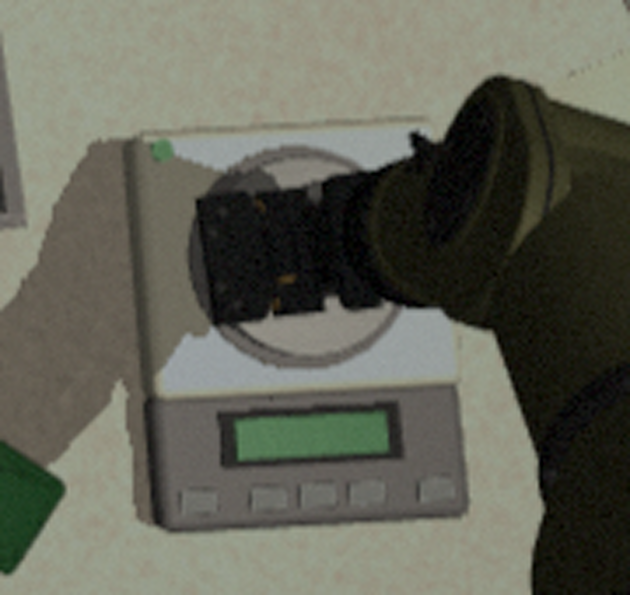

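```bash
python3 -m jog '[[4.4,0.3,0.1,0.3,0.1,0.1,0],[4.4,0.2,0,0.6,0.1,0.1,0],[4.4,0.1,0,0.7,0,0,0],[4.4,0,0,0.6,0,0,0],[4.4,0,0,0.3,0,0,0],[4.4,0,0,0.15,0,0,0],[4.4,0,0,0,0,0,0]]';python3 - <<'E'
from h import *
go(494.5,-338,105);print(env.state()['force'])
E
```

```text
t: 34.82
eef_pos: [495.3, -339.6, 107.2]
ee_rot: [-179.9, 0.0, -83.9]
force: [-0.1, 0.3, -0.8]
grip_width: 47.2
tool cm [-0.17  0.07  0.22] turn [-0.05  0.01  0.07] dist 0.3 t 34.82
[-0.13686977  0.30202095 -0.81801397]
```

```bash
python3 -m jog '[[4.4,-0.1,0.05,0.1,0,0,0],[4.4,-0.05,0,0.1,0,0,0]]';python3 -m jog '[[4.4,0,0,0.1,0,0,0]]';python3 -c "
from h import *
go(494.5,-338,105)"
```

```text
t: 34.98
eef_pos: [494.7, -338.2, 105.1]
ee_rot: [-179.9, 0.0, -83.9]
force: [-0.5, -0.4, -0.6]
grip_width: 47.5
t: 35.07
eef_pos: [494.8, -338.1, 104.5]
ee_rot: [-179.9, 0.0, -83.9]
force: [-2.2, 0.7, 11.8]
grip_width: 47.1
tool cm [-0.01  0.03 -0.05] turn [-0.08  0.    0.07] dist 0.1 t 35.07
```

Touchdown on the pan; release and rise.

```bash
python3 -m jog '[[4.8,0,0,0,0,0,0],[8.8,0,0,0,0,0,0],[8.8,0,0,0,0,0,0],[8.8,0,0,0,0,0,0],[8.8,0,0,0,0,0,0],[8.8,0,0,0,0,0,0],[8.8,0,0,0,0,0,0]]';python3 -m jog '[[8.8,0,0,-0.5,0.1,0,0],[8.8,0,0,-1.2,0,0,0],[8.8,0,0,-1.8,0,0,0],[8.8,0,0,-2.2,0,0,0],[8.8,0,0,-2.2,0,0,0],[8.8,0,0,-2.2,0,0,0],[8.8,-0.6,-0.2,-2,0,0,0],[8.8,-1.2,-0.4,-1.5,0,0,0],[8.8,-2,-0.4,-1.2,0,0,0],[8.8,-2.5,-0.2,-1,0,0,0],[8.8,-3,0,-0.8,0,0,0],[8.8,-3.2,0.1,-0.3,0,0,0]]';python3 - <<'E'
from h import *
go(378,356,270)
c=eyes.capture("side");cv2.imwrite("pics/s20.png",cv2.resize(c["img"][270:420,170:370,::-1],None,fx=4,fy=4,interpolation=cv2.INTER_CUBIC)[:600])
c=eyes.capture("top");cv2.imwrite("pics/t20.png",cv2.resize(c["img"][220:390,400:580,::-1],None,fx=3.5,fy=3.5,interpolation=cv2.INTER_CUBIC))
E
```

```text
t: 35.65
eef_pos: [495.9, -338.3, 105.7]
ee_rot: [-179.8, -0.1, -83.9]
force: [0.2, -0.5, 0.6]
grip_width: 85.9
t: 36.65
eef_pos: [492.0, -217.6, 291.9]
ee_rot: [-179.3, -0.6, -84.8]
force: [0.5, 0.9, 0.2]
grip_width: 87.9
tool cm [-58.18   6.16   1.52] turn [-0.69 -0.59 -0.79] dist 58.5 t 36.65
```

View pics/s20.png

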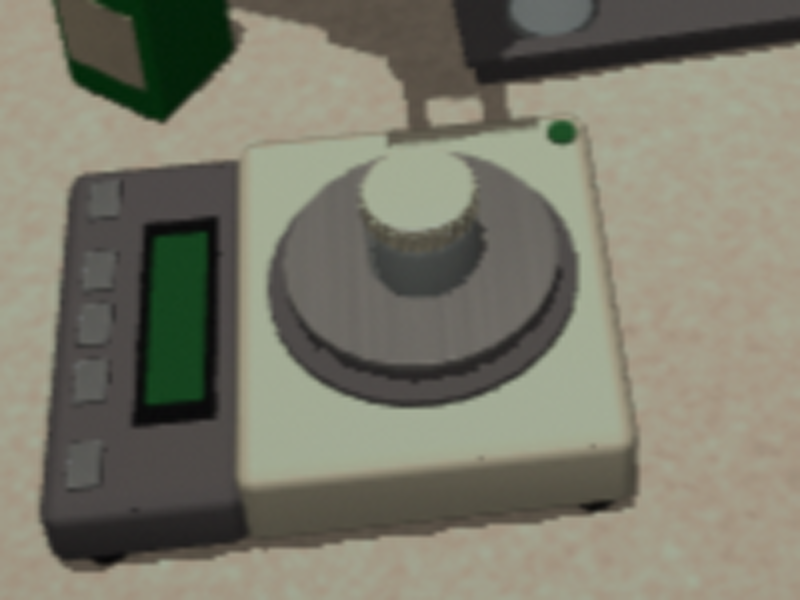

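View pics/t20.png

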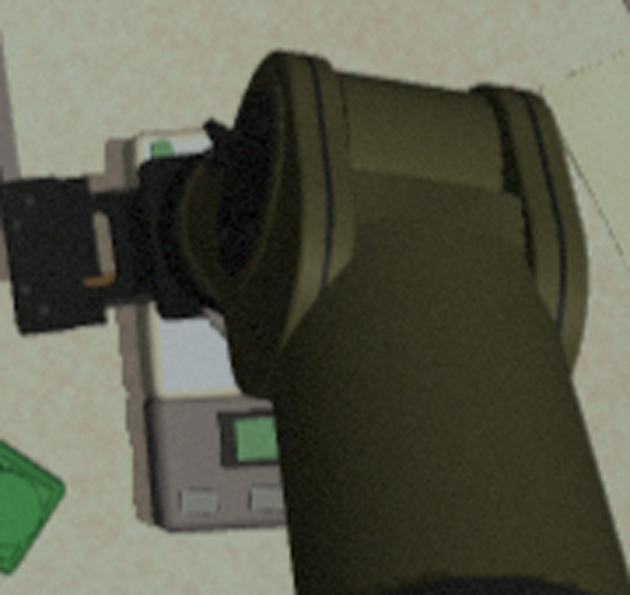

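```bash
python3 -m jog '[[8.8,-3.4,0.3,0,-0.2,-0.1,-0.2],[8.8,-3.6,0.4,0,-0.2,-0.1,-0.2],[8.8,-3.6,0.4,0,-0.2,-0.1,-0.2],[8.8,-3.6,0.4,0.1,0,-0.1,0],[8.8,-3.6,0.4,0.1,0,-0.1,0],[8.8,-3.6,0.4,0.1,0,0,0],[8.8,-3.6,0.4,0.1,0,0,0],[8.8,-3.6,0.4,0.1,0,0,0],[8.8,-3.6,0.4,0.1,0,0,0],[8.8,-3.6,0.4,0.1,0,0,0],[8.8,-3.6,0.4,0.1,0,0,0],[8.8,-3.4,0.4,0.1,0,0,0]]';python3 - <<'E'
from h import *
go(378,356,240)
E
```

```text
t: 37.75
eef_pos: [403.2, 212.0, 288.5]
ee_rot: [-179.0, -0.4, -85.0]
force: [0.6, -0.3, -0.1]
grip_width: 87.8
tool cm [-14.6    1.34   4.73] turn [-0.97 -0.43 -1.  ] dist 15.4 t 37.75
```

```bash
python3 -m jog '[[8.8,-2.6,0.2,0.2,-0.3,-0.2,-0.3],[8.8,-2.4,0.2,0.3,-0.3,-0.1,-0.3],[8.8,-2.2,0.2,0.5,-0.2,-0.1,-0.2],[8.8,-1.9,0.2,0.6,0,0,0],[8.8,-1.5,0.2,0.7,0,0,0],[8.8,-1,0.1,0.7,0,0,0],[8.8,-0.6,0.1,0.6,0,0,0],[8.8,-0.2,0,0.4,0,0,0],[8.8,0,0,0,0,0,0]]';python3 - <<'E'
from h import *
go(378,356,210)
E
```

```text
t: 38.5
eef_pos: [378.9, 347.6, 251.7]
ee_rot: [-179.4, 0.4, -83.6]
force: [-0.3, -0.0, -0.5]
grip_width: 88.1
tool cm [-0.81  0.04  4.17] turn [-0.62  0.41  0.39] dist 4.3 t 38.5
```

```bash
python3 -m jog '[[8.8,-0.4,0,0.2,-0.3,0.2,0.2],[8.8,-0.3,0,0.6,-0.2,0.1,0.1],[8.8,-0.1,0,1.2,-0.1,0,0],[8.8,0,0,1.2,0,0,0],[8.8,0,0,1,0,0,0],[8.8,0,0,0.6,0,0,0],[8.8,0,0,0.2,0,0,0]]';python3 - <<'E'
from h import *
go(378,356,131.5)
c=eyes.capture("side");cv2.imwrite("pics/s21.png",cv2.resize(c["img"][60:210,160:320,::-1],None,fx=3.7,fy=3.7,interpolation=cv2.INTER_CUBIC)[:600])
E
```

```text
t: 39.08
eef_pos: [382.2, 352.1, 200.1]
ee_rot: [-179.9, -0.0, -84.5]
force: [-0.5, 0.6, -0.3]
grip_width: 87.8
tool cm [-0.43  0.4   6.86] turn [-0.14 -0.01 -0.5 ] dist 6.9 t 39.08
```

View pics/s21.png

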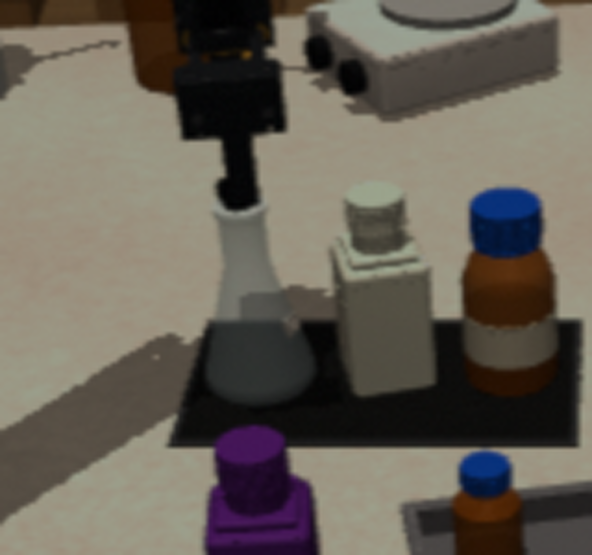

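```bash
python3 -m jog '[[8.8,-0.2,0.2,0,-0.1,0,-0.3],[8.8,-0.2,0.2,0.3,0,0,-0.2],[8.8,0,0,0.8,0,0,0],[8.8,0,0,1.1,0,0,0],[8.8,0,0,1.1,0,0,0],[8.8,0,0,0.9,0,0,0],[8.8,0,0,0.6,0,0,0],[8.8,0,0,0.3,0,0,0],[8.8,0,0,0.1,0,0,0]]';python3 - <<'E'
from h import *
go(377.5,355.5,131.5)
E
```

```text
t: 39.88
eef_pos: [378.6, 357.8, 146.3]
ee_rot: [-179.7, 0.2, -83.9]
force: [0.5, -0.0, 0.5]
grip_width: 88.2
tool cm [0.22 0.14 1.48] turn [-0.27  0.22  0.06] dist 1.5 t 39.88
```

```bash
python3 -m jog '[[8.8,0.2,0.15,0.3,-0.2,0.1,0],[8.8,0,0,0.5,0,0,0],[8.8,0,0,0.5,0,0,0],[8.8,0,0,0.2,0,0,0],[8.8,0,0,0,0,0,0]]';python3 - <<'E'
from h import *
go(377.5,355.5,131.5)
E
```

```text
t: 40.3
eef_pos: [377.7, 355.8, 130.4]
ee_rot: [-179.9, 0.2, -84.0]
force: [-0.3, -0.3, 0.3]
grip_width: 87.8
tool cm [ 0.03  0.02 -0.11] turn [-0.12  0.17  0.05] dist 0.1 t 40.3
```

```bash
python3 -m jog '[[3,0,0,0,-0.1,0.1,0],[3,0,0,0,0,0,0],[3,0,0,0,0,0,0],[3,0,0,0,0,0,0],[3,0,0,0,0,0,0],[3,0,0,0,0,0,0],[3,0,0,0,0,0,0],[3,0,0,0,0,0,0],[3,0,0,0,0,0,0],[3,0,0,0,0,0,0]]';python3 - <<'E'
from h import *
go(377.5,355.5,131.5)
E
python3 -m jog '[[3,0,0,-0.3,0,0,0],[3,0,0,-0.8,0,0,0],[3,0,0,-1.5,0,0,0],[3,0,0,-2,0,0,0],[3,0,0,-2.2,0,0,0],[3,0,0,-2.2,0,0,0],[3,0,0,-2,0,0,0],[3,0,0,-2,0,0,0],[3,0,0,-1.5,0,0,0],[3,0.3,-0.2,-1,0,0,0],[3,0.7,-0.3,-0.4,0,0,0]]'
python3 -c "
from h import *
go(654,-72.3,280);print(env.state()['force'])"
```

```text
t: 41.13
eef_pos: [378.1, 356.8, 131.2]
ee_rot: [-179.9, 0.2, -83.9]
force: [0.3, 0.8, -0.6]
grip_width: 36.8
tool cm [ 0.12  0.07 -0.03] turn [-0.09  0.17  0.06] dist 0.1 t 41.13
t: 42.05
eef_pos: [380.0, 343.7, 299.0]
ee_rot: [179.6, -0.3, -83.8]
force: [0.3, -0.6, -3.4]
grip_width: 36.6
tool cm [ 44.32 -22.75   1.95] turn [ 0.41 -0.27  0.21] dist 49.9 t 42.05
[ 0.27752125 -0.64951013 -3.36645088]
```

```bash
python3 -m jog '[[3,1.2,-0.6,0,0.1,-0.1,0],[3,1.8,-0.9,0,0.1,-0.1,0],[3,2.2,-1.1,0,0.1,0,0],[3,2.6,-1.3,0,0,0,0],[3,2.8,-1.4,0,0,0,0],[3,2.8,-1.4,0,0,0,0],[3,2.8,-1.4,0,0,0,0],[3,2.8,-1.4,0,0,0,0],[3,2.8,-1.4,0,0,0,0],[3,2.8,-1.4,0,0,0,0],[3,2.8,-1.4,0,0,0,0],[3,2.8,-1.4,0,0,0,0]]'
python3 -c "
from h import *
go(654.5,-72.3,280);print(env.state()['force'])"
```

```text
t: 43.05
eef_pos: [562.4, 45.0, 297.3]
ee_rot: [179.1, -0.1, -83.1]
force: [0.3, -0.2, -3.1]
grip_width: 36.7
tool cm [12.75 -7.76  1.64] turn [ 0.87 -0.13  0.89] dist 15.0 t 43.05
[ 0.31009089 -0.2134608  -3.09351638]
```

```bash
python3 -m jog '[[3,2.4,-1.4,0,0.2,0,0.2],[3,2.2,-1.3,0.1,0.2,0,0.2],[3,1.9,-1.2,0.2,0.2,0,0.2],[3,1.5,-0.9,0.4,0.2,0,0.1],[3,1,-0.6,0.6,0,0,0],[3,0.6,-0.4,0.8,0,0,0],[3,0.2,-0.1,1,0,0,0],[3,0,0,1,0,0,0],[3,0,0,0.6,0,0,0],[3,0,0,0.2,0,0,0],[3,0,0,0,0,0,0]]'
python3 -c "
from h import *
go(654.5,-72.3,200);print(env.state()['force'])"
```

```text
t: 43.97
eef_pos: [628.0, -63.8, 237.8]
ee_rot: [179.0, -0.4, -84.5]
force: [0.4, -0.2, -2.6]
grip_width: 36.6
tool cm [ 1.08 -2.62  3.74] turn [ 1.05 -0.37 -0.54] dist 4.7 t 43.97
[ 0.44454888 -0.22081884 -2.58955187]
```

```bash
python3 -m jog '[[3,0.3,-0.7,0.1,0.4,-0.1,-0.2],[3,0.4,-0.9,0.3,0.4,-0.1,-0.2],[3,0.3,-0.7,0.6,0.2,0,0],[3,0.1,-0.3,0.8,0,0,0],[3,0,0,0.9,0,0,0],[3,0,0,0.8,0,0,0],[3,0,0,0.5,0,0,0],[3,0,0,0.2,0,0,0],[3,0,0,0,0,0,0]]'
python3 -c "
from h import *
go(654.5,-72.3,132.3);print(env.state()['force'])"
```

```text
t: 44.72
eef_pos: [658.3, -70.0, 191.4]
ee_rot: [-179.9, -0.1, -83.9]
force: [-0.8, -0.2, -1.7]
grip_width: 36.5
tool cm [0.18 0.42 5.91] turn [-0.13 -0.07  0.13] dist 5.9 t 44.72
[-0.78854761 -0.20230255 -1.68382947]
```

```bash
python3 -m jog '[[3,0.1,0.2,0.3,-0.1,0,0],[3,0.1,0.2,0.6,0,0,0],[3,0,0,0.9,0,0,0],[3,0,0,0.9,0,0,0],[3,0,0,0.8,0,0,0],[3,0,0,0.5,0,0,0],[3,0,0,0.3,0,0,0],[3,0,0,0.1,0,0,0]]'
python3 -c "
from h import *
go(654.5,-72.3,132.3);print(env.state()['force'])"
```

```text
t: 45.38
eef_pos: [653.8, -72.7, 143.1]
ee_rot: [-180.0, -0.1, -83.9]
force: [-0.0, -0.5, -2.0]
grip_width: 36.6
tool cm [-0.04 -0.07  1.08] turn [-0.02 -0.08  0.13] dist 1.1 t 45.38
[-0.01188927 -0.53037396 -1.9958544 ]
```

```bash
python3 -m jog '[[3,0,0,0.3,0,0,0],[3,0,0,0.4,0,0,0],[3,0,0,0.2,0,0,0],[3,0,0,0.1,0,0,0]]'
python3 -c "
from h import *
go(654.5,-72.3,132.3);print(env.state()['force'])"
```

```text
t: 45.72
eef_pos: [654.4, -72.5, 132.4]
ee_rot: [-179.9, -0.1, -83.9]
force: [0.6, -0.3, -4.2]
grip_width: 36.6
tool cm [-0.02 -0.01  0.01] turn [-0.09 -0.08  0.15] dist 0.0 t 45.72
[ 0.63609089 -0.28077144 -4.17596907]
```

```bash
python3 -m jog '[[3,0,0,0.1,0,0,0]]';python3 -c "
from h import *
go(654.5,-72.3,132.3);print(env.state()['force'])"
```

```text
t: 45.8
eef_pos: [654.8, -72.7, 132.2]
ee_rot: [-179.9, -0.1, -83.9]
force: [-2.7, 0.1, 9.8]
grip_width: 36.4
tool cm [-0.05  0.02 -0.01] turn [-0.13 -0.1   0.13] dist 0.1 t 45.8
[-2.68087762  0.13926059  9.75437542]
```

```bash
python3 -m jog '[[3.7,0,0,0,0,0,0],[8.8,0,0,0,0,0,0],[8.8,0,0,0,0,0,0],[8.8,0,0,0,0,0,0],[8.8,0,0,0,0,0,0],[8.8,0,0,0,0,0,0],[8.8,0,0,0,0,0,0],[8.8,0,0,0,0,0,0]]';python3 -m jog '[[8.8,0,0,-0.6,0.1,0,0],[8.8,0,0,-1.5,0,0,0],[8.8,0,0,-2.2,0,0,0],[8.8,0,0,-2.2,0,0,0],[8.8,0,0,-2,0,0,0],[8.8,-0.6,0,-1.5,0,0,0],[8.8,-1.5,0.4,-1,0,0,0],[8.8,-2,0.7,-0.5,0,0,0]]';python3 - <<'E'
from h import *
go(473.5,350,240)
c=eyes.capture("side")
import pickle;S=pickle.load(open("side0.pkl","rb"))
v=np.hstack([S["img"][180:280,310:380],c["img"][180:280,310:380]])
cv2.imwrite("pics/s22.png",cv2.resize(v[:,:,::-1],None,fx=5.5,fy=5.5,interpolation=cv2.INTER_CUBIC))
def m(c):
    V=c["img"].max(2);k=(V<45);w=np.zeros_like(k);w[188:210,335:360]=k[188:210,335:360];y,x=np.nonzero(w);return w.sum(),x.mean(),y.mean()
print(m(S),m(c))
E
```

```text
t: 46.47
eef_pos: [657.3, -72.7, 134.9]
ee_rot: [-179.5, -0.1, -83.9]
force: [0.6, -0.0, -0.7]
grip_width: 81.5
t: 47.13
eef_pos: [639.9, -37.2, 254.7]
ee_rot: [-179.5, -0.3, -84.3]
force: [1.2, 1.2, 0.2]
grip_width: 88.2
tool cm [-40.17  12.76   1.14] turn [-0.46 -0.32 -0.35] dist 42.2 t 47.13
(np.int64(196), np.float64(348.36224489795916), np.float64(198.14795918367346)) (np.int64(271), np.float64(346.0590405904059), np.float64(198.30258302583024))
```

View pics/s22.png

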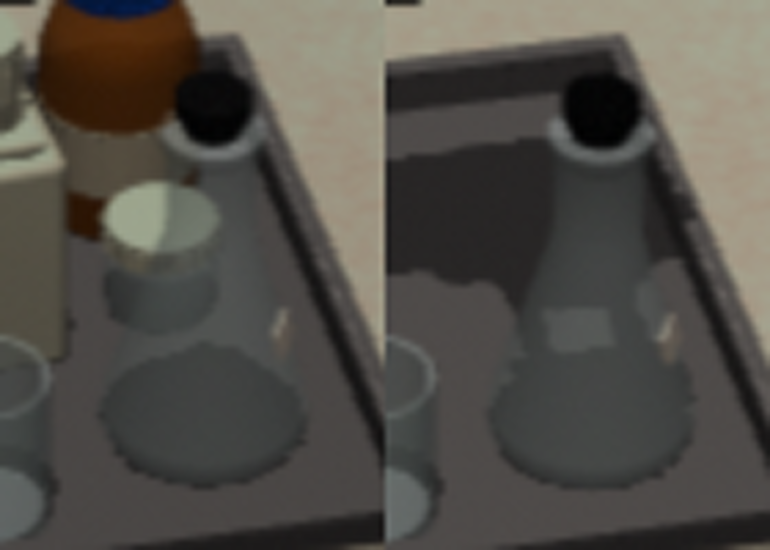

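```bash
python3 -m jog '[[8.8,-3,0.9,0,-0.1,-0.1,-0.1],[8.8,-3.6,1.1,0,-0.1,-0.1,-0.1],[8.8,-3.8,1.2,0,-0.1,0,-0.1],[8.8,-3.8,1.2,0,0,0,0],[8.8,-3.8,1.2,0,0,0,0],[8.8,-3.8,1.2,0,0,0,0],[8.8,-3.6,1.2,0,0,0,0],[8.8,-3.2,1,0,0,0,0],[8.8,-2.6,0.8,0,0,0,0],[8.8,-1.8,0.6,0,0,0,0],[8.8,-1,0.3,0,0,0,0],[8.8,-0.3,0.1,0,0,0,0]]';python3 - <<'E'
from h import *
go(473.5,350,200)
E
```

```text
t: 48.18
eef_pos: [477.1, 318.7, 253.5]
ee_rot: [179.8, 0.2, -83.0]
force: [1.0, -0.3, -0.6]
grip_width: 87.8
tool cm [-3.13 -0.04  5.36] turn [0.22 0.21 0.97] dist 6.2 t 48.18
```

```bash
python3 -m jog '[[8.8,-0.9,0,0.2,0.1,0.1,0.3],[8.8,-0.9,0,0.4,0.1,0.1,0.3],[8.8,-0.7,0,0.8,0,0,0.2],[8.8,-0.3,0,1,0,0,0],[8.8,0,0,1,0,0,0],[8.8,0,0,0.7,0,0,0],[8.8,0,0,0.3,0,0,0],[8.8,0,0,0,0,0,0]]';python3 - <<'E'
from h import *
go(473.5,350,146.5)
E
```

```text
t: 48.85
eef_pos: [476.3, 342.7, 202.8]
ee_rot: [179.9, -0.4, -84.4]
force: [-0.7, 0.2, -0.5]
grip_width: 88.2
tool cm [-0.79  0.2   5.62] turn [ 0.09 -0.37 -0.37] dist 5.7 t 48.85
```

```bash
python3 -m jog '[[8.8,-0.4,0.1,0.3,0,-0.2,-0.2],[8.8,-0.3,0.1,0.6,0,-0.1,-0.1],[8.8,-0.1,0,0.9,0,0,0],[8.8,0,0,0.9,0,0,0],[8.8,0,0,0.8,0,0,0],[8.8,0,0,0.5,0,0,0],[8.8,0,0,0.3,0,0,0],[8.8,0,0,0,0,0,0]]';python3 - <<'E'
from h import *
go(473.5,350,146.5)
c=eyes.capture("side");cv2.imwrite("pics/s23.png",cv2.resize(c["img"][60:210,180:340,::-1],None,fx=3.7,fy=3.7,interpolation=cv2.INTER_CUBIC)[:600])
E
```

```text
t: 49.52
eef_pos: [473.8, 349.9, 154.9]
ee_rot: [179.9, -0.1, -84.2]
force: [-1.1, -0.4, 0.5]
grip_width: 88.0
tool cm [-0.02  0.03  0.84] turn [ 0.09 -0.08 -0.16] dist 0.8 t 49.52
```

View pics/s23.png

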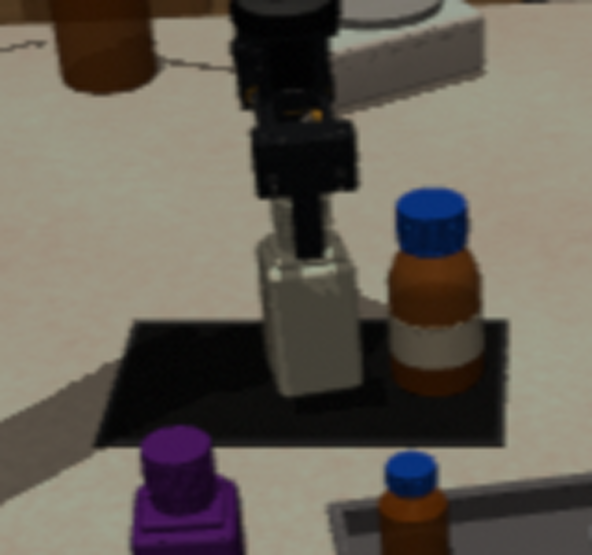

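```bash
python3 -m jog '[[8.8,0,0,0.4,0,0,-0.1],[8.8,0,0,0.3,0,0,0],[4,0,0,0,0,0,0],[4,0,0,0,0,0,0],[4,0,0,0,0,0,0],[4,0,0,0,0,0,0],[4,0,0,0,0,0,0],[4,0,0,0,0,0,0],[4,0,0,0,0,0,0],[4,0,0,0,0,0,0]]';python3 - <<'E'
from h import *
go(473.5,350,146.5)
E
```

```text
t: 50.4
eef_pos: [475.0, 351.2, 149.3]
ee_rot: [-179.9, 0.1, -84.1]
force: [-0.8, 0.2, -2.2]
grip_width: 40.7
tool cm [0.11 0.17 0.28] turn [-0.13  0.11 -0.06] dist 0.3 t 50.4
```

```bash
python3 -m jog '[[4,0,0,-0.3,0,0,0],[4,0,0,-0.8,0,0,0],[4,0,0,-1.4,0,0,0],[4,0,0,-1.8,0,0,0],[4,0,0,-1.8,0,0,0],[4,0,0,-1.8,0,0,0],[4,0,0,-1.6,0,0,0],[4,0.4,-0.1,-1.2,0,0,0],[4,0.8,-0.2,-0.8,0,0,0],[4,1.2,-0.2,-0.3,0,0,0],[4,1.6,-0.2,0,0,0,0],[4,2,-0.2,0,0,0,0]]';python3 - <<'E'
from h import *
go(569,-10,260);print(env.state()['force'])
E
```

```text
t: 51.4
eef_pos: [485.8, 289.8, 273.4]
ee_rot: [179.6, -0.2, -83.6]
force: [0.3, -0.0, -2.5]
grip_width: 41.4
tool cm [30.72 -4.94  1.39] turn [ 0.43 -0.16  0.39] dist 31.1 t 51.4
[ 0.32263437 -0.04550294 -2.54921168]
```

```bash
python3 -m jog '[[4,2.2,-0.4,0,0.1,0,0.1],[4,2.4,-0.4,0,0.1,0,0.1],[4,2.6,-0.4,0,0.1,0,0.1],[4,2.8,-0.4,0,0,0,0],[4,2.8,-0.4,0,0,0,0],[4,2.8,-0.4,0,0,0,0],[4,2.6,-0.4,0,0,0,0],[4,2.4,-0.4,0,0,0,0],[4,2,-0.4,0,0,0,0],[4,1.6,-0.3,0.1,0,0,0],[4,1.1,-0.2,0.2,0,0,0],[4,0.6,-0.1,0.3,0,0,0]]';python3 - <<'E'
from h import *
go(569,-10,240);print(env.state()['force'])
E
```

```text
t: 52.4
eef_pos: [549.6, -0.0, 263.5]
ee_rot: [178.8, -1.0, -84.9]
force: [1.1, -0.3, -2.5]
grip_width: 41.3
tool cm [ 1.12 -1.89  2.33] turn [ 1.2  -1.02 -0.95] dist 3.2 t 52.4
[ 1.0610531  -0.32397755 -2.45943622]
```

```bash
python3 -m jog '[[4,0.2,-0.5,0.2,0.4,-0.4,-0.3],[4,0.2,-0.5,0.4,0.4,-0.3,-0.3],[4,0.2,-0.5,0.7,0.3,-0.2,-0.2],[4,0,-0.2,1,0,0,0],[4,0,0,1.2,0,0,0],[4,0,0,1.2,0,0,0],[4,0,0,0.9,0,0,0],[4,0,0,0.5,0,0,0],[4,0,0,0.2,0,0,0]]';python3 - <<'E'
from h import *
go(569,-10,150);print(env.state()['force'])
E
```

```text
t: 53.15
eef_pos: [566.9, -2.9, 191.8]
ee_rot: [179.8, 0.1, -83.9]
force: [-0.1, 0.6, -3.3]
grip_width: 41.1
tool cm [ 0.74 -0.15  4.18] turn [0.24 0.14 0.13] dist 4.2 t 53.15
[-0.13471796  0.59209911 -3.27835099]
```

```bash
python3 -m jog '[[4,0.4,-0.1,0.2,0.1,0,0],[4,0.3,0,0.5,0.1,0.1,0.1],[4,0.1,0,0.8,0,0,0],[4,0,0,0.8,0,0,0],[4,0,0,0.6,0,0,0],[4,0,0,0.3,0,0,0],[4,0,0,0.1,0,0,0]]';python3 - <<'E'
from h import *
go(569,-10,150);print(env.state()['force'])
E
```

```text
t: 53.73
eef_pos: [569.8, -10.8, 155.9]
ee_rot: [-179.9, 0.0, -83.9]
force: [0.2, 0.8, -2.8]
grip_width: 41.3
tool cm [-0.08  0.07  0.59] turn [-0.09  0.04  0.08] dist 0.6 t 53.73
[ 0.17480536  0.77808107 -2.77819925]
```

```bash
python3 -m jog '[[4,-0.05,0.05,0.2,0,0,0],[4,0,0,0.2,0,0,0],[4,0,0,0.1,0,0,0]]';python3 - <<'E'
from h import *
go(569,-10,150);print(env.state()['force'])
c=eyes.capture("side")
import pickle;S=pickle.load(open("side0.pkl","rb"))
v=np.hstack([S["img"][160:260,280:340],c["img"][160:260,280:340]])
cv2.imwrite("pics/s24.png",cv2.resize(v[:,:,::-1],None,fx=6,fy=6,interpolation=cv2.INTER_CUBIC))
E
```

```text
t: 53.98
eef_pos: [569.3, -10.1, 150.3]
ee_rot: [-179.9, 0.1, -83.9]
force: [0.9, 0.5, -2.7]
grip_width: 41.3
tool cm [-0.01  0.03  0.03] turn [-0.1   0.05  0.09] dist 0.0 t 53.98
[ 0.86321891  0.48289343 -2.74740101]
```

View pics/s24.png

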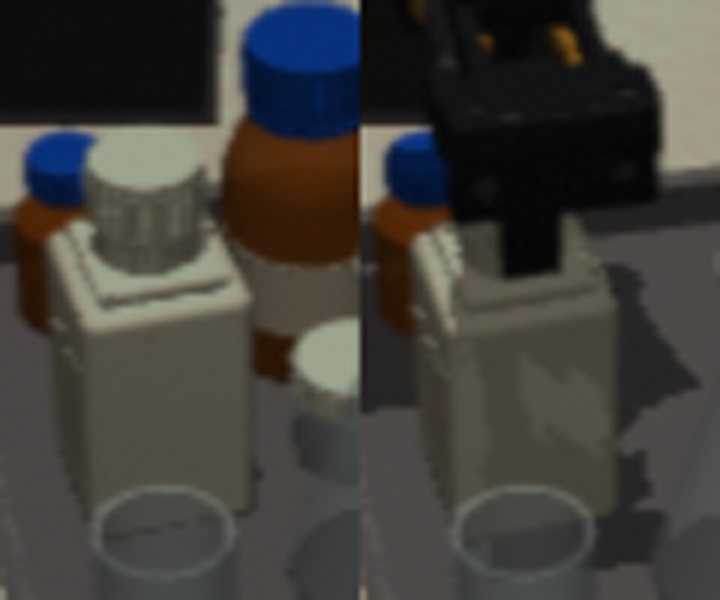

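```bash
python3 -m jog '[[4,0,0.2,0,0,0,0],[4,0,0.1,0.1,0,0,0]]';python3 - <<'E'
from h import *
go(567.2,-10,149);print(env.state()['force'])
E
```

```text
t: 54.2
eef_pos: [567.1, -10.0, 150.2]
ee_rot: [-179.8, 0.1, -83.9]
force: [-1.1, -0.2, 7.2]
grip_width: 41.5
tool cm [ 0.   -0.01  0.12] turn [-0.23  0.07  0.1 ] dist 0.1 t 54.2
[-1.092728   -0.18363073  7.16119336]
```

Contact at the right spot; release.

```bash
python3 -m jog '[[4.2,0,0,0.03,0,0,0],[8.8,0,0,0.03,0,0,0],[8.8,0,0,0,0,0,0],[8.8,0,0,0,0,0,0],[8.8,0,0,0,0,0,0],[8.8,0,0,0,0,0,0],[8.8,0,0,0,0,0,0]]';python3 -m jog '[[8.8,0,0,-0.6,0.1,0,0],[8.8,0,0,-1.5,0,0,0],[8.8,0,0,-2.2,0,0,0],[8.8,0,0,-2.2,0,0,0],[8.8,0,0,-2,0,0,0],[8.8,-0.6,0,-1.5,0,0,0],[8.8,-1.5,0,-1,0,0,0],[8.8,-2,0,-0.5,0,0,0]]';python3 - <<'E'
from h import *
go(569.5,342,240)
c=eyes.capture("side")
import pickle;S=pickle.load(open("side0.pkl","rb"))
v=np.hstack([S["img"][160:260,280:340],c["img"][160:260,280:340]])
cv2.imwrite("pics/s25.png",cv2.resize(v[:,:,::-1],None,fx=6,fy=6,interpolation=cv2.INTER_CUBIC))
E
```

```text
t: 54.78
eef_pos: [568.4, -10.0, 151.3]
ee_rot: [-179.5, 0.0, -83.9]
force: [-0.4, -0.9, 0.1]
grip_width: 79.7
t: 55.45
eef_pos: [561.8, 26.5, 272.0]
ee_rot: [-179.6, -0.1, -84.4]
force: [-0.3, 1.1, 0.5]
grip_width: 87.4
tool cm [-31.34  -3.81   3.15] turn [-0.36 -0.14 -0.43] dist 31.7 t 55.45
```

View pics/s25.png

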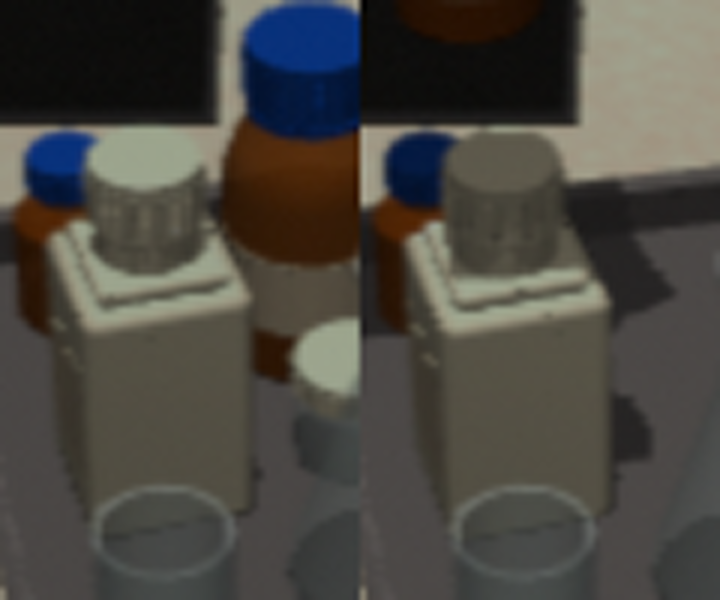

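Square bottle matches its start image (right edge 250 vs 608−360=248; cap 87–205 vs 84–204). Now the round bottle.

```bash
python3 -m jog '[[8.8,-2.6,-0.3,0,-0.1,0,-0.1],[8.8,-3,-0.4,0.1,-0.1,-0.1,-0.1],[8.8,-3.2,-0.4,0.2,-0.1,0,-0.1],[8.8,-3.4,-0.4,0.2,0,0,0],[8.8,-3.4,-0.4,0.3,0,0,0],[8.8,-3.2,-0.4,0.3,0,0,0],[8.8,-2.8,-0.3,0.3,0,0,0],[8.8,-2.2,-0.3,0.3,0,0,0],[8.8,-1.6,-0.2,0.3,0,0,0],[8.8,-1,-0.1,0.3,0,0,0],[8.8,-0.4,0,0,0,0,0]]';python3 - <<'E'
from h import *
go(569.5,342,200)
E
```

```text
t: 56.42
eef_pos: [557.0, 322.9, 246.6]
ee_rot: [179.8, 0.3, -83.2]
force: [0.6, -0.1, 0.3]
grip_width: 88.0
tool cm [-1.72 -1.49  4.66] turn [0.23 0.29 0.85] dist 5.2 t 56.42
```

```bash
python3 -m jog '[[8.8,-0.5,-0.4,0.2,0.1,0.1,0.3],[8.8,-0.5,-0.5,0.5,0.1,0.1,0.3],[8.8,-0.3,-0.4,0.8,0,0,0.1],[8.8,0,-0.1,1,0,0,0],[8.8,0,0,1,0,0,0],[8.8,0,0,0.6,0,0,0],[8.8,0,0,0.2,0,0,0],[8.8,0,0,0,0,0,0]]';python3 - <<'E'
from h import *
go(569.5,342,140)
E
```

```text
t: 57.08
eef_pos: [571.4, 332.5, 197.4]
ee_rot: [179.8, -0.3, -84.3]
force: [0.8, -0.6, 0.3]
grip_width: 88.0
tool cm [-0.99  0.08  5.73] turn [ 0.17 -0.28 -0.27] dist 5.8 t 57.08
```

```bash
python3 -m jog '[[8.8,-0.5,0.1,0.1,0.1,-0.1,-0.1],[8.8,-0.4,0.1,0.5,0,-0.1,-0.1],[8.8,-0.1,0,0.9,0,0,0],[8.8,0,0,1,0,0,0],[8.8,0,0,0.9,0,0,0],[8.8,0,0,0.6,0,0,0],[8.8,0,0,0.3,0,0,0],[8.8,0,0,0,0,0,0]]';python3 - <<'E'
from h import *
go(569.5,342,140)
E
```

```text
t: 57.75
eef_pos: [567.9, 342.9, 150.0]
ee_rot: [179.9, -0.0, -84.1]
force: [-0.0, 0.2, 0.2]
grip_width: 88.1
tool cm [ 0.11 -0.15  1.  ] turn [ 0.06 -0.05 -0.06] dist 1.0 t 57.75
```

```bash
python3 -m jog '[[8.8,0.1,-0.15,0.4,0,0,0],[8.8,0,0,0.5,0,0,0],[5,0,0,0.1,0,0,0],[5,0,0,0,0,0,0],[5,0,0,0,0,0,0],[5,0,0,0,0,0,0],[5,0,0,0,0,0,0],[5,0,0,0,0,0,0],[5,0,0,0,0,0,0]]';python3 - <<'E'
from h import *
go(569.5,342,140)
E
```

```text
t: 58.5
eef_pos: [570.5, 342.6, 139.9]
ee_rot: [-179.9, 0.0, -84.1]
force: [0.2, -0.7, -2.8]
grip_width: 51.4
tool cm [ 0.05  0.1  -0.01] turn [-0.06  0.04 -0.08] dist 0.1 t 58.5
```

```bash
python3 -m jog '[[5,0,0,-0.3,0,0,0],[5,0,0,-0.8,0,0,0],[5,0,0,-1.4,0,0,0],[5,0,0,-1.8,0,0,0],[5,0,0,-1.8,0,0,0],[5,0,0,-1.8,0,0,0],[5,0,0,-1.6,0,0,0],[5,0.4,-0.1,-1.2,0,0,0],[5,0.8,-0.2,-0.8,0,0,0],[5,1.2,-0.3,-0.3,0,0,0],[5,1.6,-0.4,0,0,0,0]]';python3 - <<'E'
from h import *
go(636,77,255);print(env.state()['force'])
E
```

```text
t: 59.42
eef_pos: [578.8, 302.7, 261.4]
ee_rot: [179.2, -0.3, -83.7]
force: [0.6, -0.5, -5.5]
grip_width: 51.2
tool cm [23.06 -3.2   0.7 ] turn [ 0.76 -0.26  0.34] dist 23.3 t 59.42
[ 0.56867873 -0.53564947 -5.49182115]
```

```bash
python3 -m jog '[[5,1.8,-0.2,0,0.2,-0.1,0.1],[5,2,-0.3,0,0.2,-0.1,0.1],[5,2.2,-0.3,0,0.2,0,0.1],[5,2.2,-0.3,0,0,0,0],[5,2.2,-0.3,0,0,0,0],[5,2.2,-0.3,0,0,0,0],[5,2,-0.3,0,0,0,0],[5,1.7,-0.3,0,0,0,0],[5,1.3,-0.2,0,0,0,0],[5,0.9,-0.1,0.1,0,0,0],[5,0.4,-0.1,0.2,0,0,0],[5,0,0,0.2,0,0,0]]';python3 - <<'E'
from h import *
go(636,77,200);print(env.state()['force'])
E
```

```text
t: 60.42
eef_pos: [624.7, 83.0, 250.5]
ee_rot: [179.0, -1.1, -85.0]
force: [0.2, 0.3, -3.8]
grip_width: 51.1
tool cm [ 0.6  -1.17  5.05] turn [ 1.05 -1.05 -1.02] dist 5.2 t 60.42
[ 0.15574696  0.34541391 -3.82888667]
```

```bash
python3 -m jog '[[5,0.1,-0.3,0.2,0.4,-0.4,-0.4],[5,0.1,-0.3,0.4,0.4,-0.3,-0.3],[5,0.1,-0.3,0.8,0.2,-0.2,-0.2],[5,0,-0.2,1,0,0,0],[5,0,0,1.2,0,0,0],[5,0,0,1.2,0,0,0],[5,0,0,0.9,0,0,0],[5,0,0,0.5,0,0,0],[5,0,0,0.2,0,0,0]]';python3 - <<'E'
from h import *
go(636,77,142);print(env.state()['force'])
E
```

```text
t: 61.17
eef_pos: [635.3, 88.6, 178.0]
ee_rot: [179.9, 0.3, -83.5]
force: [-0.1, -0.4, -4.8]
grip_width: 50.9
tool cm [1.17 0.06 3.6 ] turn [0.11 0.27 0.54] dist 3.8 t 61.17
[-0.10960054 -0.42341841 -4.75421693]
```

```bash
python3 -m jog '[[5,0.5,0,0.1,0,0.1,0.2],[5,0.5,0,0.3,0,0.1,0.2],[5,0.2,0,0.6,0,0,0.1],[5,0,0,0.7,0,0,0],[5,0,0,0.6,0,0,0],[5,0,0,0.4,0,0,0],[5,0,0,0.2,0,0,0],[5,0,0,0,0,0,0]]';python3 - <<'E'
from h import *
go(636,77,142);print(env.state()['force'])
E
```

```text
t: 61.83
eef_pos: [637.7, 75.4, 146.5]
ee_rot: [-180.0, 0.0, -84.0]
force: [-1.1, -0.4, -3.6]
grip_width: 51.0
tool cm [-0.18  0.16  0.45] turn [-0.01  0.05 -0.03] dist 0.5 t 61.83
[-1.14346371 -0.36590826 -3.55641044]
```

```bash
python3 -m jog '[[5,-0.15,0.15,0.1,0,0,0],[5,0,0,0.2,0,0,0],[5,0,0,0.1,0,0,0]]';python3 - <<'E'
from h import *
go(636,77,142);print(env.state()['force'])
c=eyes.capture("side")
import pickle;S=pickle.load(open("side0.pkl","rb"))
v=np.hstack([S["img"][140:240,290:370],c["img"][140:240,290:370]])
cv2.imwrite("pics/s26.png",cv2.resize(v[:,:,::-1],None,fx=5,fy=5,interpolation=cv2.INTER_CUBIC))
E
```

```text
t: 62.08
eef_pos: [636.3, 77.4, 142.6]
ee_rot: [-179.9, 0.1, -84.0]
force: [0.7, -0.7, -4.8]
grip_width: 51.2
tool cm [0.04 0.03 0.06] turn [-0.07  0.07 -0.  ] dist 0.1 t 62.08
[ 0.72028838 -0.73253889 -4.82457905]
```

View pics/s26.png

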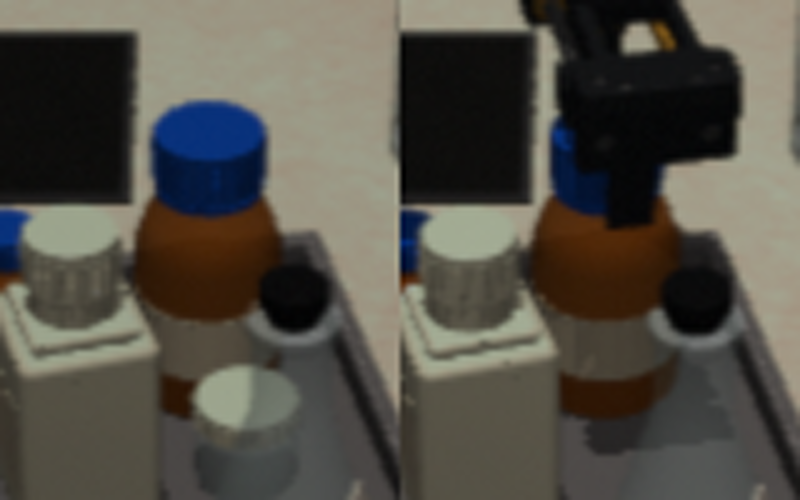

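```bash
python3 -m jog '[[5,0,0,0.15,0,0,0]]';python3 -m jog '[[5,0,0.03,0.1,0,0,0]]'
```

```text
t: 62.22
eef_pos: [636.4, 77.7, 141.3]
ee_rot: [-179.9, 0.1, -84.0]
force: [1.1, 0.2, -4.3]
grip_width: 50.8
t: 62.3
eef_pos: [636.7, 77.9, 140.9]
ee_rot: [-179.8, 0.1, -84.0]
force: [0.6, -0.0, 1.6]
grip_width: 51.0
```

```bash
python3 -m jog '[[5,0.1,0.05,0.1,-0.1,0,0]]';python3 -m jog '[[8.8,0,0,0.03,0,0,0],[8.8,0,0,0,0,0,0],[8.8,0,0,0,0,0,0],[8.8,0,0,0,0,0,0],[8.8,0,0,0,0,0,0],[8.8,0,0,0,0,0,0]]';python3 -m jog '[[8.8,0,0,-0.6,0.1,0,0],[8.8,0,0,-1.5,0,0,0],[8.8,0,0,-2.2,0,0,0],[8.8,0,0,-2.2,0,0,0],[8.8,-0.3,0,-2,0,0,0],[8.8,-1.5,0.3,-1.5,0,0,0],[8.8,-2.5,1,-1,0,0,0],[8.8,-3,1.5,-0.5,0,0,0],[8.8,-3,1.5,0,0,0,0],[8.8,-3,1.5,0,0,0,0],[8.8,-2,1.5,0,0,0,0],[8.8,-1,0.5,0,0,0,0]]';python3 -m jog '[[8.8,-1.5,0.5,0,0,0,0],[8.8,-3,0.5,0,0,0,0],[8.8,-3,0.5,0,0,0,0],[8.8,-3,0.5,0,0,0,0],[8.8,-3,0.5,0,0,0,0],[8.8,-3,0.5,0,0,0,0],[8.8,-1.5,0,0,0,0,0],[8.8,0,0,0,0,0,0],[8.8,0,0,0,0,0,0]]'
```

```text
t: 62.38
eef_pos: [637.1, 77.7, 140.9]
ee_rot: [-179.8, 0.2, -84.0]
force: [0.1, 1.8, 5.3]
grip_width: 51.0
t: 62.88
eef_pos: [639.0, 77.5, 142.6]
ee_rot: [-179.5, 0.1, -84.0]
force: [-0.3, -0.2, 0.8]
grip_width: 87.2
t: 63.88
eef_pos: [543.6, 230.8, 266.4]
ee_rot: [-179.1, 0.0, -84.7]
force: [-0.2, 0.6, 0.6]
grip_width: 87.9
t: 64.63
eef_pos: [498.7, 412.2, 267.8]
ee_rot: [-178.8, -0.1, -85.0]
force: [-0.6, -0.4, 0.9]
grip_width: 88.2
```

```bash
python3 - <<'E'
from h import *
import pickle
S=pickle.load(open("side0.pkl","rb"));T=pickle.load(open("top0.pkl","rb"))
c=eyes.capture("side");t=eyes.capture("top")
v=np.hstack([S["img"][145:295,270:390],c["img"][145:295,270:390]]);cv2.imwrite("pics/s27.png",cv2.resize(v[:,:,::-1],None,fx=3.3,fy=3.9,interpolation=cv2.INTER_CUBIC))
v=np.hstack([T["img"][180:310,245:415],t["img"][180:310,245:415]]);cv2.imwrite("pics/t27.png",cv2.resize(v[:,:,::-1],None,fx=2.35,fy=4,interpolation=cv2.INTER_CUBIC))
cv2.imwrite("pics/t28.png",t["img"][:,:,::-1])
def comp(m,box,n):
    x0,y0,x1,y1=box;w=np.zeros(m.shape,np.uint8);w[y0:y1,x0:x1]=m[y0:y1,x0:x1]
    cs,_=cv2.findContours(w,cv2.RETR_EXTERNAL,cv2.CHAIN_APPROX_NONE)
    if not cs:return None
    k=max(cs,key=cv2.contourArea);return np.round(cv2.fitEllipse(cv2.convexHull(k))[:2],1).tolist()
for nm,A in(("before",T),("after",t)):
    h=cv2.cvtColor(A["img"],cv2.COLOR_RGB2HSV).astype(int);H,s,V=h[...,0],h[...,1],h[...,2];b=(H>100)&(H<130)&(s>120)
    print(nm,"round",comp(b,(265,200,310,250),0),"smallb",comp(b,(265,258,300,295),0),"stop",comp(V<60,(350,200,378,222),0),"sq",comp((V>120)&(s<70),(312,238,352,276),0))
h=cv2.cvtColor(t["img"],cv2.COLOR_RGB2HSV).astype(int)
E
```

```text
before round [[288.6, 224.4], [25.2, 25.9]] smallb [[278.3, 273.4], [14.7, 15.0]] stop [[363.3, 211.9], [13.8, 14.4]] sq [[331.6, 258.5], [35.5, 38.3]]
after round [[288.8, 224.8], [25.3, 25.6]] smallb [[278.3, 273.4], [14.7, 15.1]] stop [[364.5, 211.5], [13.9, 14.1]] sq [[332.6, 259.3], [32.1, 43.6]]
```

View pics/s27.png

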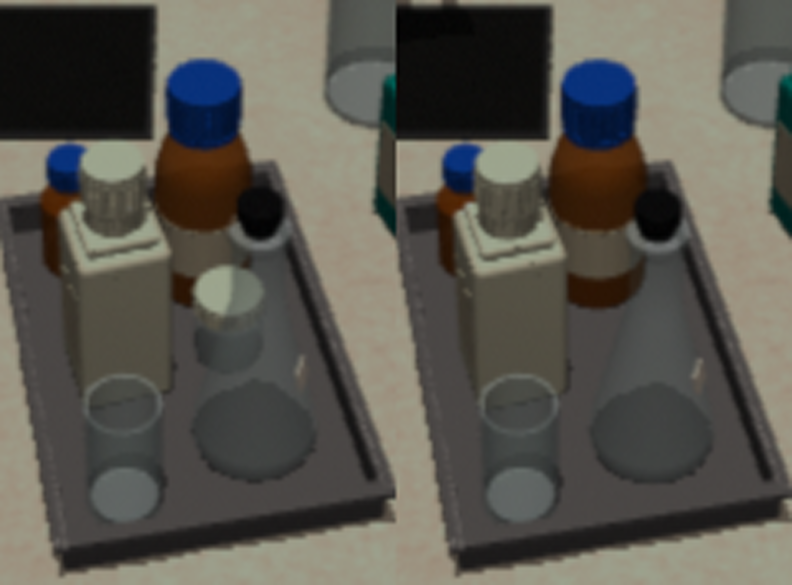

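View pics/t28.png

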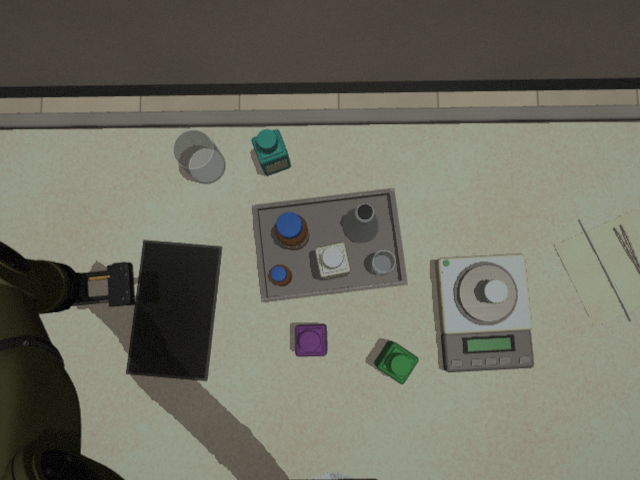

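```bash
python3 - <<'E'
from h import *
import pickle
T=pickle.load(open("top0.pkl","rb"));t=eyes.capture("top");s=eyes.capture("side")
h=cv2.cvtColor(t["img"],cv2.COLOR_RGB2HSV);g=h[...,2]
v=t["img"][250:340,430:540];cv2.imwrite("pics/j.png",cv2.resize(v[:,:,::-1],None,fx=7,fy=6.6,interpolation=cv2.INTER_CUBIC))
w=np.zeros_like(g);w[275:308,478:512]=((h[...,1]<18)&(g>135))[275:308,478:512]
cs,_=cv2.findContours(w,cv2.RETR_EXTERNAL,cv2.CHAIN_APPROX_NONE);k=max(cs,key=cv2.contourArea);e=cv2.fitEllipse(cv2.convexHull(k));print(e,onplane(t,*e[0],116),onplane(t,488.25,293,72))
E
```

```text
((496.4824523925781, 290.7222595214844), (22.9736270904541, 23.946788787841797), 145.0733642578125) [ 496.26783551 -339.51111515] [ 493.79223225 -335.39772346]
```

View pics/j.png

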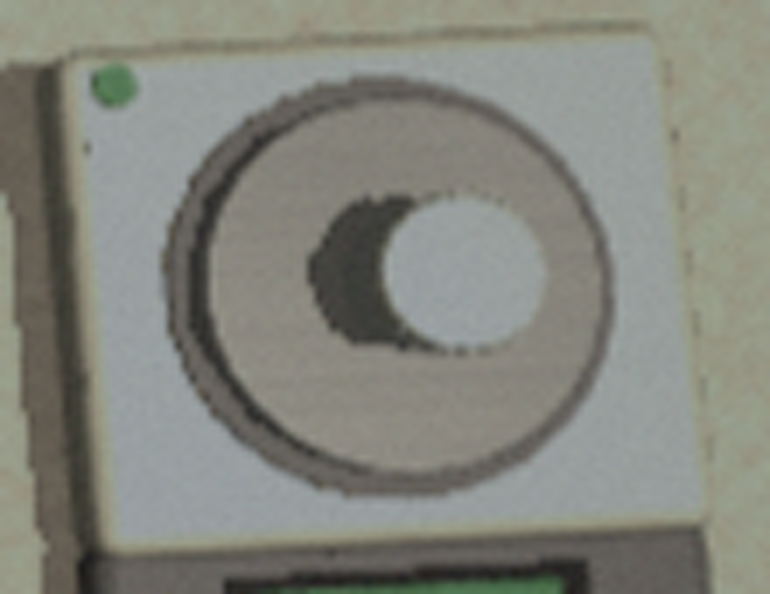

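View pics/t27.png

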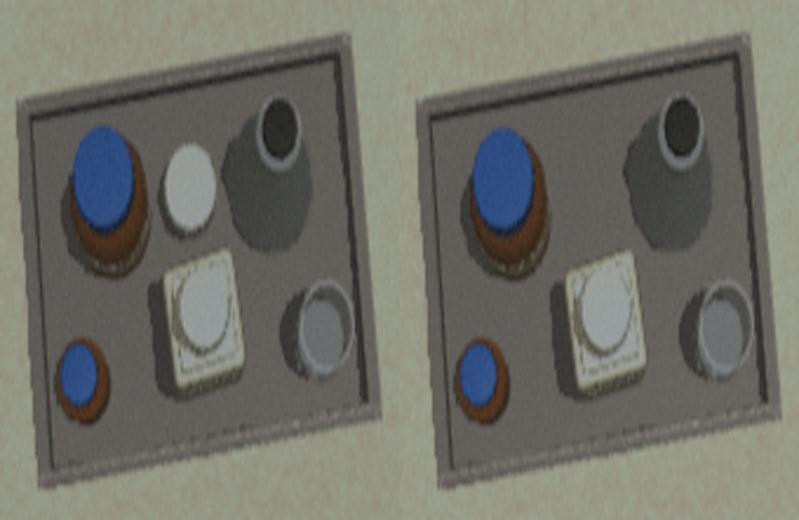

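```bash
python3 - <<'E'
from h import *
s=eyes.capture("side")
v=s["img"][295:380,232:332];cv2.imwrite("pics/j2.png",cv2.resize(v[:,:,::-1],None,fx=7,fy=7,interpolation=cv2.INTER_CUBIC))
# predicted ellipses for centre candidates
for nm,z,r in(("pan",72,60),("jarbase",72,24),("jartop",118,24)):
  for cx,cy in((495,-338),(495,-334)):
    P=np.array([proj(s,[cx+r*np.cos(a),cy+r*np.sin(a),z]) for a in np.linspace(0,6.28,100)])
    P=(P-[232,295]+.5)*7;print(nm,cy,P.min(0).round(),P.max(0).round())
E
```

```text
pan -338 [55. 99.] [543. 480.]
pan -334 [56. 88.] [542. 466.]
jarbase -338 [202. 205.] [397. 357.]
jarbase -334 [202. 193.] [396. 344.]
jartop -338 [187.  80.] [388. 231.]
jartop -334 [187.  67.] [388. 218.]
```

View pics/j2.png

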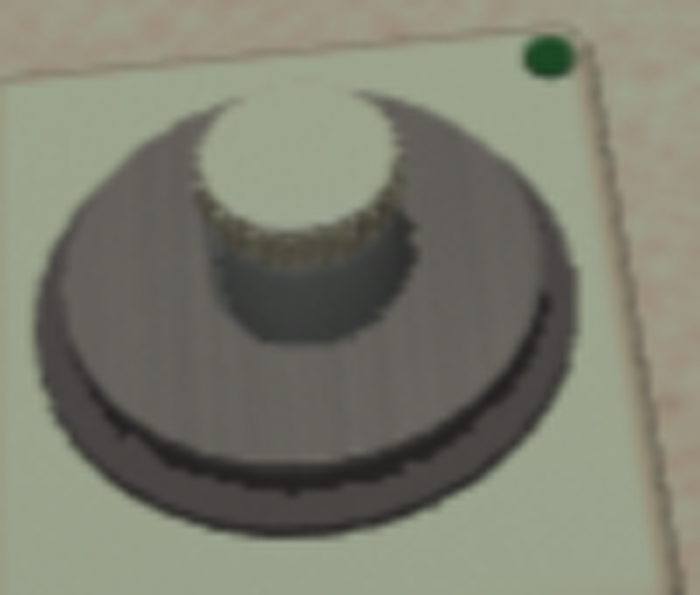

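```bash
python3 -c "
from h import *
print(env.state()['t'],env.state()['force']);print(env.finish_job())"
```

```text
64.8833 [0.29116048 0.4945394  0.51685535]
the job is handed in; nothing more can be done
None
```

The job is handed in at about 65 s of the 136 s allowed. I stood the round bottle, square bottle and flask on the mat and set the jar on the balance pan. Then I put the three back in the tray.

**Return positions:** In before/after pictures everything is upright. The top view puts the round bottle within about 1 mm of its start and the square bottle within about 2–3 mm. The flask's stopper shows about 2.5 mm off in the top view, while the side view shows about 1 mm.

**Things to leave alone:** The small bottle's position is unchanged in the masks, and the small beaker looks unchanged. The robot was clear of everything when I handed in.

**Jar centring:** The two cameras disagree. The side view puts it within about 2 to 4 mm of the pan's centre, the top view about 5 mm. I left it there rather than risk gripping it again.

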